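# Hold the angle gauge at the drip fall on a crowned rack bearer

### The job

The new drip board for the cheese rack needs its fall scribed on the hump-backed bearer. First slide the dimmer on the lamp's base to its long mark so that the dial can be read; then take the angle gauge by its top grip, gently set its foot lengthwise on the hump of that bearer (not on the flat joist offcut) and rock it until the swinging pointer settles between the prongs of the set mark. Finish holding it just so, in your grip with the foot resting lightly on the bearer, ready for the line to be scribed, and leave everything else on the bench where it is.

Things in the scene. Friction and masses are not known exactly. Their poses are not given: they have to be found in the camera images.
- bearer: crowned bearer: wooden block fixed on the bench between two steel bench dogs, 70 mm wide (x), 221 mm long (y), with an uneven hump-backed top; origin under its centre, x across, y along, z up. Its nine flats (a rough crown, radius about 260 mm) meet at (y, height) mm: (-111,48) (-83,60) (-59,67) (-38,72) (-13,74.5) (13,75) (37,73) (62,69) (83,63) (111,52)
- bearer_crown (a point): the highest point of the bearer's hump, in the middle of its width, 13 mm to +y of the bearer's centre, 75 mm above the bench
- joist: a flat joist offcut of the same timber, loose, 70 x 215 x 66 mm high, flat on top; origin under its centre; not to be used or moved. It and the bearer may stand in either of two rows
- gauge: pendulum angle gauge, about 0.45 kg, stands on the bench: flat foot bar 30 (x) x 180 (y) x 14 mm, upright dial case 24 mm thick, 136 mm wide (y), up to 135 mm high (a knob at the back reaches 21 mm behind the middle), on top a ribbed grip 24 (x) x 46 (y) mm, 135 to 173 mm high. Origin under the foot's centre, x out of the dial face, y along the foot, z up
- gauge_grip (a point): the middle of the gauge's top grip, 154 mm above the underside of the foot; can be pinched across its 24 mm or its 46 mm
- gauge_foot (a point): centre of the underside of the gauge's foot
- pointer (a joint): angle (rad) of the swinging pointer on the dial, about the gauge's x axis; 0 = dial's centre line, positive = tip on the gauge's +y side. Hangs plumb from a pivot 120 mm above the foot, swings about 1 s before it settles: rocking the gauge about its own x axis by +a (its +y end goes up) makes it settle at -a
- setmark (a joint): angle (rad) at which the set mark is locked, same zero and sense as the pointer, between 0.10 and 0.21; it stays where it is, and is not to be altered
- pointer_tip (a point): the pointer's lower tip, 88 mm below its pivot
- mark_window (a point): the middle of the set mark's window, at the same radius as the pointer's tip: a dark steel fork of two radial prongs with a 10 mm gap between them, behind the pointer
- dimmer (a joint): travel (m) of the dimmer's grip along its slot: 0 = the end near the lamp's post, 0.091 = the far end; the long mark is at 0.065. Slides stiffly (about 2 N) and stays where it is left
- dimmer_top (a point): centre of the top of the dimmer's grip: a black cap 24 mm across the slot, 14 mm along it, 28 mm high, with a white line on top; its top is 58 mm above the bench
- dimmer_mark (a point): where dimmer_top must come: over the long white cross line among the short ticks beside the slot
- lamp: the bench lamp, fixed: base plate 110 mm (x) x 280 mm (y) x 30 mm with the dimmer's slot along +y; origin under the base's centre; its post stands at y = -115 mm and carries a shade 90 mm wide that leans towards +y to about y = -50 mm, between 250 and 360 mm high
- wheel_big: a cheese wheel 150 mm across, 75 mm high, bystander; origin under its centre
- wheel_small: a small cheese wheel 110 mm across, 55 mm high, bystander; origin under its centre
- pencil: a flat carpenter's pencil 175 mm long, bystander
- square: a try square, wooden stock 120 mm, steel blade 160 mm, bystander
- trier: a cheese trier, wooden T-handle 108 mm and steel blade, 155 mm long, bystander
- brush: a wooden brush 200 mm long, bystander
There are look-alikes about, which are no part of the job. What is meant by the gauge is not pink or purple, and is the larger of those in its own colour.

How it is judged (in metres and radians):
On the way, in this order (a step that is already met when the one before it is completed fails the run):
1. the dimmer stands at its long mark (value of joint dimmer between 0.06 and 0.07 m), for 0.3 s.
2. the gripped gauge has been set with its foot on the bearer's hump (contact force between gauge and bearer above 0.3 N and contact force between the fingers and gauge above 1 N and height (world z) of gauge_foot above 0.06 m and horizontal distance between gauge_foot and bearer_crown below 0.06 m), for 0.1 s.
At the end, for the whole second after the job is handed in: Ends gripping the still gauge: pointer tip settled within 4 mm of the set mark's middle, foot touching the bearer (0.3 to 20 N), within 60 mm of the crown, 25 mm of the bearer's centre line and 10 degrees of its direction; dimmer within 5 mm of its long mark (all of step 1 and all of step 2 and distance between pointer_tip and mark_window below 0.004 m and velocity of joint pointer between -0.1 and 0.1 rad/s and contact force between gauge and bearer below 20 N and contact force between gauge and joist below 0.1 N and x of gauge_foot in the frame of bearer between -0.025 and 0.025 m and angle between the x axis of gauge and the x axis of bearer, either way round below 0.17 rad and linear speed of gauge below 0.02 m/s); the arm keeps its last pose, push and grip.
It fails at once if a bystander is shifted by more than 30 mm (distance of any of joist, wheel_big, wheel_small, pencil, square, trier, brush from where it was at the start of the episode above 0.03 m).
It fails at once if the gauge is slammed on the bearer (contact force between gauge and bearer above 60 N).
It also fails if it takes over 64 s, if anything falls off the work surface, if the arm or the gripper's body presses on something with over 40 N, if the wrist force passes 120 N, or if a joint passes its speed limit or range.

### The arm

A 6-joint arm with a two-finger parallel gripper is mounted at the origin on the work surface. World frame = base frame: x ahead of the robot, y to its left, z up, the work surface at z = 0. Lengths are in m, angles in degrees, forces in N, time in s.
With the tool pointing down it reaches from about 0.3 to 0.75 m from the base axis. Payload 8.5 kg.
Tool frame: the origin (TCP) lies between the finger pads; the fingertips stand 8 mm ahead of it and the grasp point (between the pads) lies 11 mm behind it; y points along the fingers, z is the direction in which the jaws open and shut, and the axes are right-handed (so a half turn about y gives the same grasp; the last joint's range is limited). The gripper opens to 85 mm and grips with 20 to 120 N. Pads are 22 mm wide; open, the fingers measure 114 mm over their backs; the gripper's body (76 mm by 85 mm) begins 54 mm behind the grasp point. The pads swing forward as they close: fully open they stand 13 mm farther back than shut.
Start: joints at [-84.7, 21.807, 74.336, -0, 83.858, -12.336], TCP at [0.167, -0.524, 0.21] pointing down, gripper open.
Joint ranges: [-178.18, 178.18], [-50.72, 133.34], [12.68, 142.11], [-81.47, 261.47], [9.98, 163.14], [-165.26, 165.26]. Speed limits (degrees/s): [136.94, 136.94, 180, 180, 180, 180].

### API

Orientations are given as a 3x3 rotation matrix whose columns are the frame's x, y, z axes.
In Python, from rig import env, get_image gives the robot as it stands.
- The arm moves only by the tool move_arm, never from a script. Its argument "targets" is one flat list of numbers, 6 for each row, row after row: the shift along the tool's x, y, z in mm, then the turn, a rotation vector about the tool's x, y, z in rad. A call has exactly 5 rows; each row shifts and turns the commanded pose from where the row before left it, along the tool's axes as they then stand; what a row does not reach is not made up. A row lasts 1/8 s, in which the tool goes at most 62.5 mm and 10.7 degrees, less where a joint would pass 70% of its speed; a pose out of reach is approached as far as the arm can. A call is refused whole if a number of a shift passes 62.5 or a number of a turn 0.188, either way. A call with a gripper value outside its range is refused whole. "hand" is the opening, from -1 (shut) to 1 (fully open), so that 0 is half open, set as the call begins (left out, the last holds). The fingers move at their own pace and stop on an object; "squeeze" is the grip in N (left out, the last holds). Time passes only in rows, so rows that do not move let the fingers close, or fill a call up. It gives the time, the measured TCP pose, the force and the opening at its end, in the units of the state.
- env.observe(): the state, without advancing time (a new reading comes with each control period).
- get_image(name): name is "side" or "top"; returns a dict with "pixels" (384x512x3 uint8, red, green, blue), "z_map" (384x512 float32, m along the optical axis (not along the pixel's ray), 0 where there is no reading), "intrinsics" (3x3 intrinsics, pixels), "R" (3x3) and "t" (3): a world point X has camera coordinates R X + t. Camera axes: x right, y down, z forward; pixel columns grow to the right and rows downward; lengths in m; the calibration is good to about 2 mm. A picture is of the moment at which its call begins.
- env.close_job(): hands the job in, once; it reports no verdict.
The state is a dict: "time_s": time; "q": joint angles; "qvel": joint speeds; "joint_efforts": joint torques, N m; "position": TCP position; "tool_rot": TCP orientation; "ft_force": force on the tool from outside, world axes, zero at the start; "wrist_torque": the same for the moment, N m; "grip_width": finger opening in m.
Only numpy, scipy, OpenCV 4.12 (cv2) and the standard library are available. Lean on these libraries where they do the work, as an engineer would, in place of code of your own. Each camera call takes 0.05 s, during which the arm holds its last target.

## Working session

There is one attempt and no reset: what is moved stays moved. The work goes in short steps, Python scripts to look and compute and a tool call to move; the robot and the scene stay as the last step left them, time stands still between calls to the robot, and variables do not carry over. Pictures are saved under pics/ and viewed, and the job is handed in when it is done.

Besides the shell and the picture viewer there is one more tool, called after "Emit:" as a command line: name --argument value ..., lists and objects as JSON in quotes. move_arm: Moves the arm, as the interface text tells. Its arguments: {"type":"object","properties":{"targets":{"type":"array"},"hand":{"type":"number"},"squeeze":{"type":"number"}},"required":["targets"]}

```bash
ls; mkdir -p pics
cat > h.py <<'E'
import numpy as np, cv2
from rig import env, get_image
def snap(n):
    d=get_image(n); return d
def save(d,fn,crop=None,scale=1.5):
    im=d["pixels"][:,:,::-1]
    if crop: r0,r1,c0,c1=crop; im=im[r0:r1,c0:c1]
    cv2.imwrite("pics/"+fn,cv2.resize(im,None,fx=scale,fy=scale,interpolation=cv2.INTER_CUBIC))
def pts(d):
    z=d["z_map"];K=d["intrinsics"];v,u=np.mgrid[:z.shape[0],:z.shape[1]]
    c=np.stack([(u-K[0,2])/K[0,0]*z,(v-K[1,2])/K[1,1]*z,z],-1)
    return (c-d["t"])@d["R"]
def ray(d,u,v,h):
    K=d["intrinsics"];r=np.array([(u-K[0,2])/K[0,0],(v-K[1,2])/K[1,1],1.])@d["R"];o=-d["R"].T@d["t"]
    return o+r*(h-o[2])/r[2]
def proj(d,X):
    c=d["R"]@np.array(X)+d["t"];p=d["intrinsics"]@c;return p[:2]/p[2]
E
python3 - <<'E'
from h import *
import pickle
for n in("top","side"):
    d=snap(n);save(d,n+"0.png");pickle.dump(d,open(n+"0.pkl","wb"))
    print(n,d["R"].round(3).tolist(),d["t"].round(3),(-d["R"].T@d["t"]).round(3),d["intrinsics"][0])
s=env.observe();print(s["position"],s["tool_rot"],s["ft_force"],s["grip_width"],s["time_s"])
E
```

```text
pics
top [[0.062, -0.998, 0.006], [-0.976, -0.062, -0.207], [0.207, 0.007, -0.978]] [0.027 0.513 1.208] [0.249 0.051 1.287] [425.40710302   0.         258.13960421]
side [[0.988, -0.151, 0.009], [-0.094, -0.656, -0.749], [0.119, 0.739, -0.663]] [-0.462  0.194  1.627] [ 0.281 -1.146  1.227] [451.80167517   0.         257.4599775 ]
[ 0.16659206 -0.5238777   0.20918508] [[-9.53000306e-01 -1.67054408e-04  3.02969287e-01]
 [-3.02969248e-01  1.27583355e-03 -9.52999479e-01]
 [-2.27335618e-04 -9.99999172e-01 -1.26648211e-03]] [ 0.03373483 -0.04913988  0.13770278] 0.08508141050334753 0.1
```

View pics/top0.png

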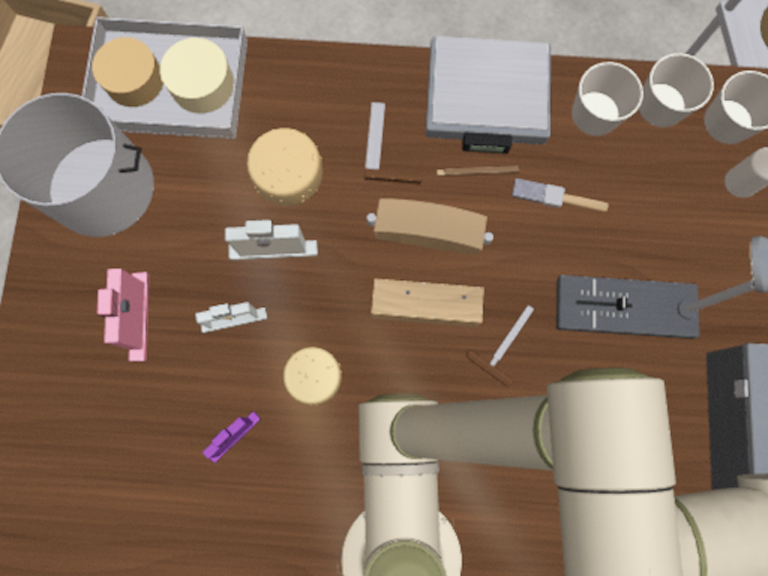

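View pics/side0.png

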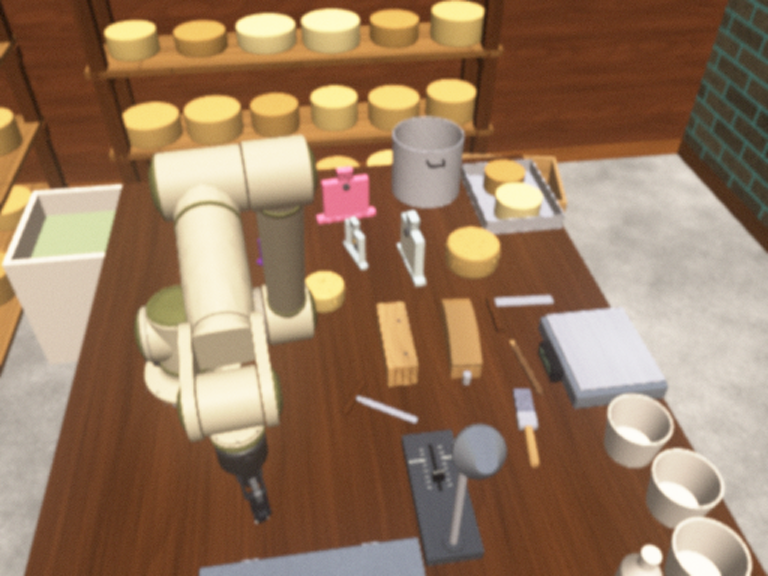

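The top view shows the larger white gauge at (270,240), with the smaller white one and the pink and purple ones as look-alikes. The humped bearer is at (430,222) between its dogs, with the flat joist at (428,300). The lamp base is at (628,305), its cap at (622,303) and the long mark near (594,303). The gauge's knob side faces the robot.

Run:
```python
from h import *
import pickle
d=pickle.load(open("top0.pkl","rb"))
save(d,"t_lamp.png",(170,240,360,512),5); save(d,"t_g.png",(120,260,60,350),2.7)
s=pickle.load(open("side0.pkl","rb")); save(s,"s_lamp.png",(270,384,250,350),5);save(s,"s_g.png",(90,270,200,340),4)
P=pts(d)
def comp(box,zlo,zhi,name):
    r0,r1,c0,c1=box;m=np.zeros(P.shape[:2],np.uint8)
    sub=P[r0:r1,c0:c1];m[r0:r1,c0:c1]=((sub[...,2]>zlo)&(sub[...,2]<zhi)).astype(np.uint8)
    q=P[m>0];rc=cv2.minAreaRect(q[:,:2].astype(np.float32)*1000);print(name,len(q),rc,q.mean(0).round(4), 'zmax',q[:,2].max().round(4))
comp((130,170,240,335),.045,.1,"bearer")
comp((180,220,240,330),.055,.08,"joist")
comp((180,226,365,470),.022,.036,"lampbase")
comp((180,220,400,430),.045,.07,"cap")
comp((140,180,145,215),.145,.19,"grip")
comp((140,180,145,215),.125,.19,"case")
comp((140,180,145,215),.008,.03,"foot")
```

```text
bearer 1765 ((647.2693481445312, -19.543502807617188), (221.08370971679688, 72.91704559326172), 84.01742553710938) [ 0.6451 -0.0185  0.0659] zmax 0.0828
joist 1755 ((487.0242919921875, -20.851905822753906), (214.4949493408203, 71.17536926269531), 88.77091217041016) [ 0.4859 -0.0211  0.0656] zmax 0.0735
lampbase 3136 ((508.5261535644531, -426.57232666015625), (280.43353271484375, 111.80542755126953), 89.93124389648438) [ 0.5074 -0.4215  0.0295] zmax 0.036
cap 52 ((508.34381103515625, -406.0560607910156), (15.76905632019043, 24.989078521728516), 86.92896270751953) [ 0.5081 -0.405   0.0564] zmax 0.0635
grip 199 ((582.955322265625, 300.2789001464844), (25.987260818481445, 46.47145080566406), 8.65627670288086) [0.5802 0.2988 0.1676] zmax 0.1783
case 533 ((579.4326782226562, 299.4371032714844), (34.23872375488281, 135.60177612304688), 7.286883354187012) [0.5803 0.2979 0.1464] zmax 0.1783
foot 247 ((583.4849243164062, 308.19085693359375), (195.1425018310547, 77.37189483642578), 79.92144775390625) [0.577  0.2899 0.0157] zmax 0.0298
```

View pics/t_lamp.png

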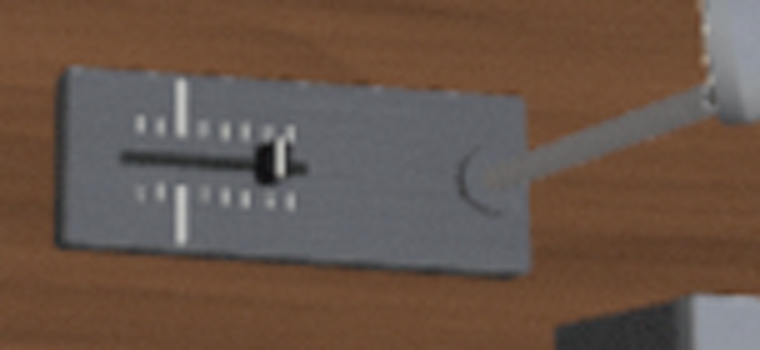

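View pics/t_g.png

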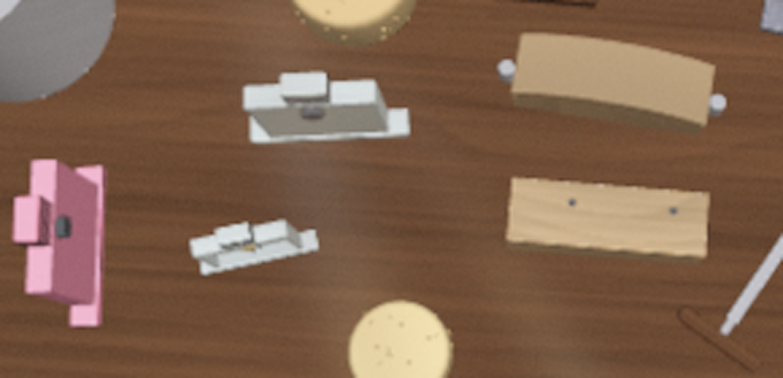

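View pics/s_g.png

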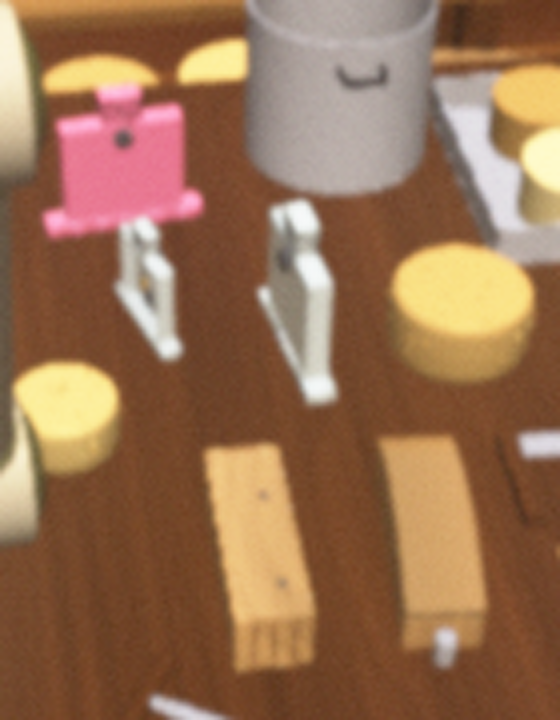

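View pics/s_lamp.png

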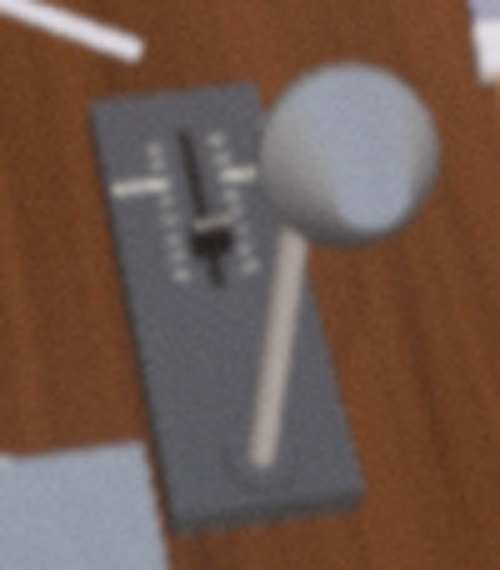

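Run:
```python
from h import *
import pickle
d=pickle.load(open("top0.pkl","rb"));s=pickle.load(open("side0.pkl","rb"))
for D,box in((d,(140,200,440,512)),(s,(270,384,290,350))):
    P=pts(D)[box[0]:box[1],box[2]:box[3]].reshape(-1,3)
    q=P[(P[:,2]>.2)&(P[:,2]<.42)&(P[:,1]<-.3)]; print(len(q),np.percentile(q,[1,10,50,90,99],axis=0).round(3).tolist() if len(q) else 0)
print("top line cap",ray(d,416.2,201.4,.058),"mark a",ray(d,396.2,191.5,.03),"mark b",ray(d,396.2,213,.03))
print("slot ends",ray(d,384.2,201.3,.03),ray(d,421,203.6,.03))
print("side cap",ray(s,250+212/5,270+225/5,.058),"mark",ray(s,250+140/5,270+188/5,.03),ray(s,250+239/5,270+174/5,.03))
# bearer profile
P=pts(d)[120:175,240:335].reshape(-1,3);P=P[(P[:,2]>.04)&(P[:,2]<.09)]
c=np.array([.6485,-.0195]);a=np.radians(84.);yy=np.array([np.cos(a),np.sin(a)]);xx=np.array([yy[1],-yy[0]])
L=(P[:,:2]-c)@yy;X=(P[:,:2]-c)@xx;print(X.min(),X.max(),L.min(),L.max())
for b in range(-105,110,15):
    m=(abs(L*1000-b)<7)&(abs(X)<.025);print(b,(np.median(P[m,2])*1000).round(1),end='; ')
```

```text
497 [[0.489, -0.542, 0.202], [0.496, -0.536, 0.235], [0.514, -0.519, 0.329], [0.557, -0.507, 0.34], [0.574, -0.503, 0.343]]
1156 [[0.491, -0.582, 0.209], [0.5, -0.575, 0.286], [0.523, -0.55, 0.329], [0.556, -0.522, 0.342], [0.573, -0.508, 0.346]]
top line cap [ 0.50721306 -0.40708405  0.058     ] mark a [ 0.53978963 -0.35740283  0.03      ] mark b [ 0.47385025 -0.35709186  0.03      ]
slot ends [ 0.50725743 -0.32112395  0.03      ] [ 0.5072585  -0.43186372  0.03      ]
side cap [ 0.50936151 -0.41120592  0.058     ] mark [ 0.47625096 -0.36136099  0.03      ] [ 0.53906114 -0.36034753  0.03      ]
-0.03769367698960406 0.03525301850437074 -0.11121445537443858 0.11036403755781003
-105 50.6; -90 56.5; -75 62.3; -60 66.4; -45 70.3; -30 72.5; -15 74.2; 0 74.1; 15 74.3; 30 73.5; 45 71.5; 60 68.7; 75 64.3; 90 60.6; 105 53.7;
```

The bearer's +y end points to world +y, because its measured profile is higher at that end. The cap is at about (0.508, -0.408) and the long mark at y ≈ -0.358. The shade's edge, at y ≈ -0.505, leaves clearance.

Emit:
move_arm --targets '[0,0,0,0,0.154,0,0,0,0,0,0.154,0,0,0,-58,0,0,0,0,0,-58,0,0,0,-60,0,0,0,0,0]' --hand 1 --squeeze 60

```text
time_s: 0.72
position: [0.2247, -0.4036, 0.209]
tool_rot: [[-1.0, -0.002, -0.005], [0.005, 0.005, -1.0], [0.002, -1.0, -0.005]]
ft_force: [0.3, -2.4, 1.8]
grip_width: 0.086
```

Emit:
move_arm --targets '[-60,0,0,0,0,0,-60,0,0,0,0,0,-60,0,0,0,0,0,-60,25,0,0,0,0,-40,25,0,0,0,0]'

```text
time_s: 1.35
position: [0.5066, -0.4075, 0.1594]
tool_rot: [[-1.0, -0.0, 0.001], [-0.001, 0.0, -1.0], [0.0, -1.0, -0.0]]
ft_force: [-0.6, -0.3, 1.4]
grip_width: 0.0856
```

Run:
```python
from h import *
s=env.observe();print(s["position"],s["tool_rot"].round(3) if hasattr(s["tool_rot"],'round') else s["tool_rot"],s["ft_force"],s["q"],s["time_s"])
d=snap("side");save(d,"s1.png",(200,384,200,400),3)
```

```text
[ 0.5066344  -0.4075383   0.15941065] [[-1.    -0.     0.001]
 [-0.001  0.    -1.   ]
 [ 0.    -1.    -0.   ]] [-0.62074518 -0.30340541  1.40630739] [-4.92269061e+01  3.40195180e+01  6.15842999e+01  5.38986766e-03
  8.44095432e+01  4.07045851e+01] 1.35
```

View pics/s1.png

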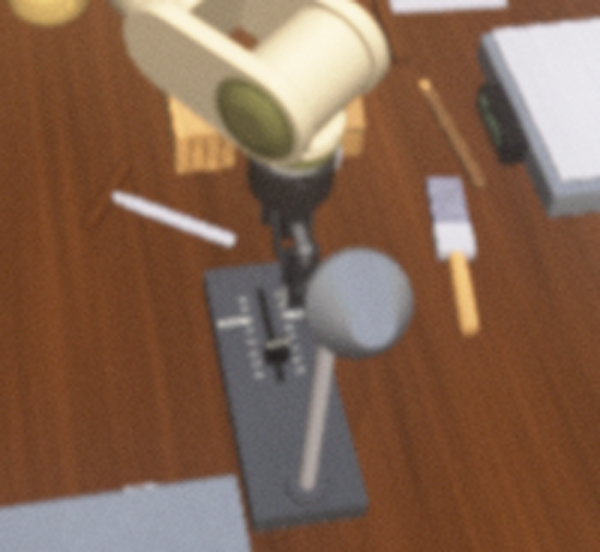

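The view shows the gripper above the cap (276,350), clear of the shade (360,300). I'll lower onto the cap and pinch it.

Emit:
move_arm --targets '[0,40,0,0,0,0,0,40,0,0,0,0,0,25,0,0,0,0,0,10,0,0,0,0,0,0,0,0,0,0]' --hand 0.2

```text
time_s: 2.02
position: [0.5043, -0.4082, 0.0456]
tool_rot: [[-1.0, -0.0, -0.0], [0.0, 0.0, -1.0], [0.0, -1.0, -0.0]]
ft_force: [-0.2, -0.0, 0.2]
grip_width: 0.051
```

Emit:
move_arm --targets '[0,0,0,0,0,0,0,0,0,0,0,0,0,0,0,0,0,0,0,0,0,0,0,0,0,0,0,0,0,0]' --hand -1 --squeeze 30

```text
time_s: 2.65
position: [0.5044, -0.4082, 0.0458]
tool_rot: [[-1.0, 0.0, -0.0], [0.0, -0.0, -1.0], [-0.0, -1.0, 0.0]]
ft_force: [0.2, -0.9, 0.4]
grip_width: 0.0003
```

Run:
```python
from h import *
d=snap("side");save(d,"s2.png",(230,384,230,360),4.5)
d=snap("top");save(d,"t2.png",(160,250,350,480),5)
```

```text
(no output)
```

View pics/s2.png

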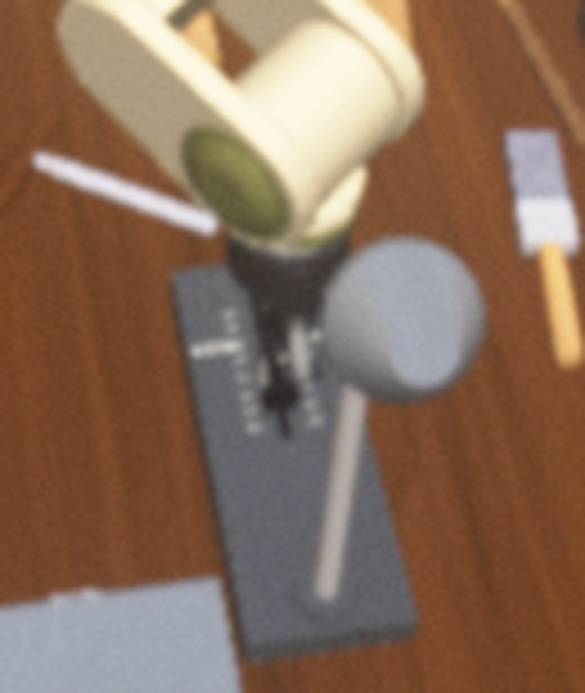

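View pics/t2.png

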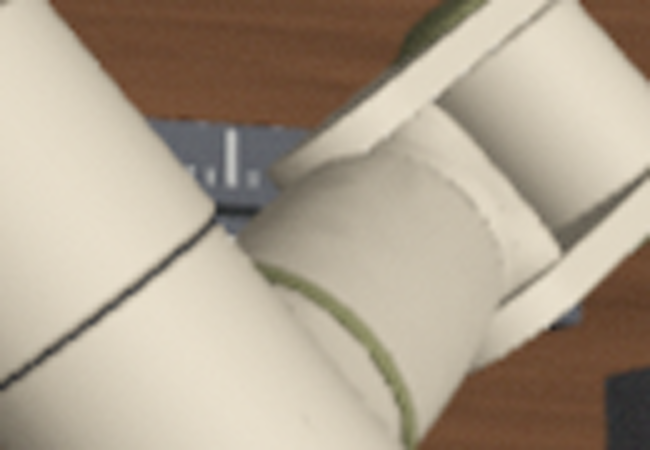

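Run:
```python
from h import *
d=snap("side")
for X in([.508,-.408,.058],[.508,-.415,.03],[.504,-.408,.038],[.504,-.408,.0567]): print(X,(proj(d,X)-[265,290])*10)
save(d,"s3.png",(290,345,265,325),10)
s=env.observe();print(s["grip_width"],s["ft_force"],s["position"])
```

```text
[0.508, -0.408, 0.058] [267.28509593 241.32468598]
[0.508, -0.415, 0.03] [266.613672   313.99156046]
[0.504, -0.408, 0.038] [250.34191295 280.66105592]
[0.504, -0.408, 0.0567] [253.89219282 245.49288566]
-8.490423245045445e-06 [ 0.46651824 -0.43502234  0.57684933] [ 0.50432414 -0.40820091  0.04568095]
```

View pics/s3.png

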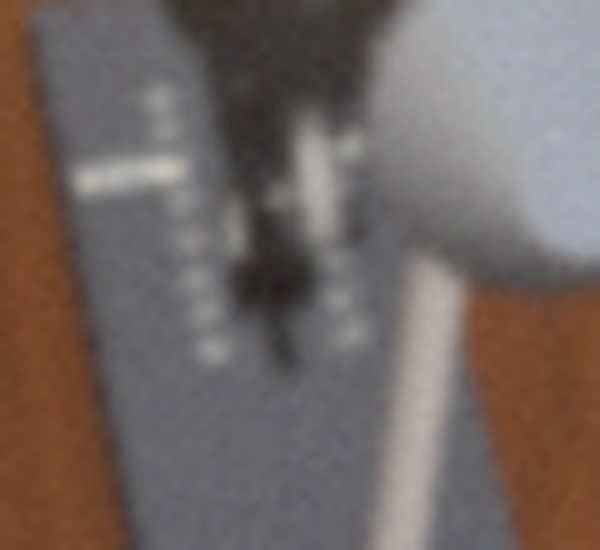

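Run:
```python
from h import *
d=snap("side");P=pts(d)
for r in range(300,324,2):
    print(r,' '.join("%3d,%4d,%3d"%tuple(np.round(P[r,c]*1000)) for c in range(286,300,2)))
```

```text
300 506,-337, 29 488,-425,159 493,-427,161 493,-445,185 498,-447,187 504,-445,184 510,-446,183
302 505,-346, 31 488,-426,151 493,-429,153 494,-445,177 498,-450,182 505,-447,176 509,-450,180
304 503,-355, 34 489,-423,135 494,-426,138 493,-450,174 499,-450,172 504,-451,173 518,-424,131
306 502,-360, 32 491,-419,119 496,-422,123 502,-421,120 499,-451,164 503,-457,172 539,-363, 27
308 500,-367, 31 492,-417,107 496,-424,116 494,-449,154 499,-452,156 503,-458,165 510,-454,157
310 499,-375, 33 494,-413, 90 492,-439,130 492,-458,157 497,-461,161 502,-462,161 507,-464,162
312 497,-381, 32 494,-416, 85 492,-443,125 491,-465,158 495,-469,163 500,-471,166 507,-467,157
314 496,-389, 33 495,-414, 70 498,-423, 84 491,-466,151 495,-470,156 501,-469,153 532,-393, 31
316 495,-392, 27 498,-406, 47 502,-411, 54 508,-413, 55 514,-412, 53 520,-413, 52 531,-399, 29
318 493,-401, 30 497,-409, 41 502,-414, 47 508,-414, 46 514,-414, 46 523,-408, 34 529,-406, 30
320 492,-408, 31 497,-412, 36 503,-412, 33 508,-416, 39 515,-413, 33 522,-411, 28 528,-413, 29
322 491,-415, 30 496,-418, 34 502,-417, 31 508,-419, 33 514,-418, 30 521,-419, 30 526,-421, 32
```

Emit:
move_arm --targets '[0,-30,0,0,0,0,0,-30,0,0,0,0,0,0,0,0,0,0,0,0,0,0,0,0,0,0,0,0,0,0]'

```text
time_s: 3.48
position: [0.504, -0.4078, 0.1045]
tool_rot: [[-1.0, -0.001, -0.0], [0.0, 0.002, -1.0], [0.001, -1.0, -0.002]]
ft_force: [-0.6, 0.6, -0.2]
grip_width: 0.0002
```

Run:
```python
from h import *
d=snap("side");s=env.observe();p=np.array(s["position"]);print(p,s["grip_width"])
print((proj(d,p-[0,0,.008])-[255,270])*8)
save(d,"s4.png",(270,340,255,335),8)
P=pts(d)
for r in range(284,324,2):
    print(r,' '.join("%3d,%4d,%3d"%tuple(np.round(P[r,c]*1000)) for c in range(284,300,2)))
```

```text
[ 0.50402857 -0.40792606  0.10463484] -0.00038991412657276626
[289.39239528 294.36285127]
284 518,-254, -1 489,-386,179 484,-425,232 490,-423,228 489,-445,258 495,-442,253 500,-445,256 504,-449,260
286 515,-265,  4 523,-262, -2 484,-426,225 489,-427,226 493,-433,233 494,-447,251 500,-446,248 506,-445,245
288 509,-291, 28 515,-294, 31 486,-419,206 490,-426,215 492,-438,230 495,-445,240 500,-447,241 506,-445,237
290 508,-299, 29 514,-301, 31 486,-422,201 490,-428,208 492,-439,223 494,-450,238 501,-447,233 505,-451,236
292 506,-307, 30 512,-309, 32 486,-425,196 491,-425,196 497,-425,193 503,-423,190 500,-451,228 505,-453,230
294 504,-315, 31 511,-315, 29 492,-405,157 492,-423,183 499,-421,178 504,-423,180 499,-455,226 505,-455,224
296 502,-325, 34 510,-320, 26 281,-1146,1227 493,-424,175 497,-429,181 496,-451,212 498,-460,224 504,-462,225
298 501,-330, 31 508,-330, 29 493,-406,140 491,-433,178 491,-450,203 492,-464,222 498,-463,219 503,-464,219
300 500,-335, 28 506,-338, 31 493,-407,131 497,-413,140 492,-450,193 491,-469,220 497,-468,218 502,-469,218
302 499,-341, 26 505,-345, 30 511,-3
[... 453 characters left out ...]
18,-372, 24 523,-378, 32 529,-379, 31 536,-377, 28
312 492,-379, 29 497,-382, 32 504,-381, 29 510,-383, 31 509,-404, 62 517,-399, 54 528,-383, 27 533,-388, 33
314 490,-388, 33 497,-386, 27 498,-403, 53 503,-405, 56 508,-409, 60 515,-409, 59 521,-409, 57 532,-395, 33
316 489,-393, 29 494,-396, 32 497,-407, 49 281,-1146,1227 507,-414, 58 514,-413, 54 521,-411, 50 532,-398, 27
318 487,-401, 31 494,-399, 27 498,-408, 39 501,-418, 54 509,-413, 44 514,-414, 45 523,-405, 30 529,-407, 32
320 486,-408, 32 491,-411, 35 497,-412, 35 503,-414, 37 508,-416, 38 515,-413, 33 522,-413, 32 528,-413, 30
322 484,-416, 34 491,-413, 28 497,-416, 30 503,-415, 29 508,-417, 30 514,-421, 35 520,-421, 33 527,-419, 29
```

View pics/s4.png

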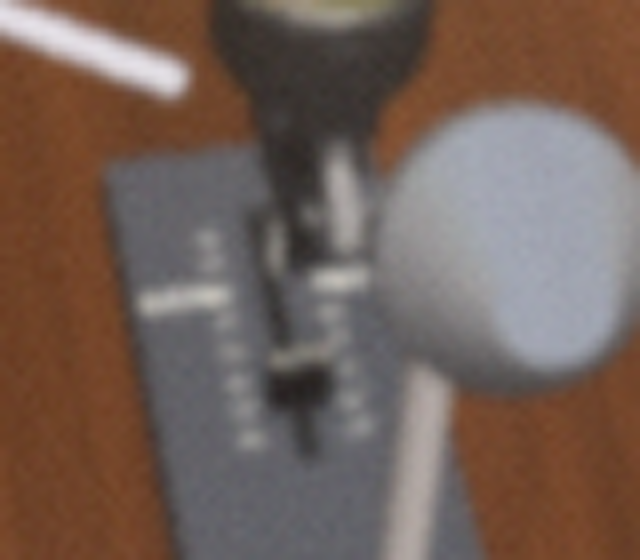

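Emit:
move_arm --targets '[0,0,0,0,0,0,0,0,0,0,0,0,0,0,0,0,0,0,0,0,0,0,0,0,0,0,0,0,0,0]' --hand 0

```text
time_s: 4.15
position: [0.5043, -0.4082, 0.1057]
tool_rot: [[-1.0, 0.0, -0.0], [0.0, -0.0, -1.0], [-0.0, -1.0, 0.0]]
ft_force: [0.1, 0.2, 0.1]
grip_width: 0.0429
```

Run:
```python
from h import *
d=snap("side");s=env.observe();p=np.array(s["position"]);w=s["grip_width"];print(p,w)
for sg in(-1,1):
  for z in (-.008,.002,.011): print(sg,z,(proj(d,p+[0,sg*w/2,z])-[245,250])*7)
save(d,"s5.png",(250,340,245,345),7)
d=snap("top")
for sg in(-1,1): print('top',proj(d,p+[0,sg*w/2,0]))
```

```text
[ 0.50433626 -0.40819855  0.10571196] 0.042698975508587186
-1 -0.008 [334.93443194 440.3839117 ]
-1 0.002 [336.41489    426.53095882]
-1 0.011 [337.76029067 413.94176595]
1 -0.008 [313.76993328 353.72947025]
1 0.002 [315.10971689 339.77343344]
1 0.011 [316.326996   327.09348118]
top [430.36843524 199.81553885]
top [415.29273414 198.8742436 ]
```

View pics/s5.png

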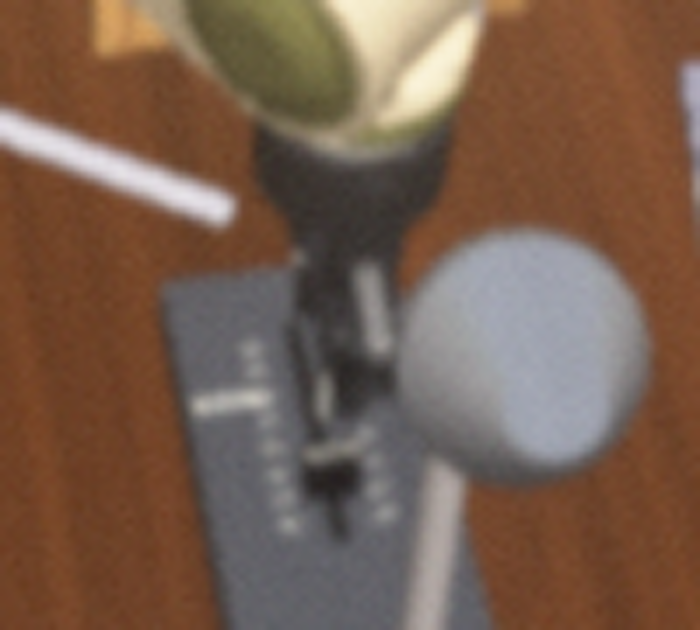

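Run:
```python
from h import *
d=snap("side");P=pts(d)
for r in range(284,316,2):
    print(r,' '.join("%3d,%4d,%3d"%tuple(np.round(P[r,c]*1000)) for c in range(284,308,2)))
```

```text
284 518,-254, -1 490,-382,174 484,-425,232 489,-425,231 492,-434,242 494,-446,258 500,-443,253 505,-447,257 511,-445,254 522,-428,229 584,-263, -2 590,-265,  0
286 516,-263,  0 521,-268,  7 484,-426,225 489,-428,226 492,-436,236 495,-443,246 500,-447,249 506,-445,246 511,-447,247 522,-429,221 581,-274,  3 589,-270, -4
288 509,-292, 30 515,-294, 31 495,-388,162 489,-431,221 492,-438,230 495,-447,242 500,-446,240 506,-446,239 511,-449,241 573,-279,  0 581,-278, -4 505,-511,326
290 507,-302, 34 514,-301, 31 496,-388,153 489,-432,214 493,-437,220 494,-451,238 500,-450,236 504,-453,239 511,-451,235 572,-287, -1 500,-514,324 503,-519,330
292 507,-305, 27 512,-309, 32 496,-388,143 488,-436,210 497,-425,193 502,-429,198 499,-455,234 504,-455,234 517,-433,200 562,-319, 35 498,-521,326 502,-525,330
294 505,-314, 29 511,-314, 27 497,-386,131 488,-437,202 494,-437,201 499,-438,202 499,-457,229 503,-461,233 517,-437,197 493,-522,320 496,-528,327 501,-529,328
296 502,-324, 33 508,-326, 35 515,-325, 32 489,-436,192 494,-439,195 535,-324, 26 500,-457,219 502,-467,232 507,-466,231 492,-527,318 496,-5
[... 763 characters left out ...]
66, 32 546,-364, 27 490,-541,299 494,-545,303 497,-551,312
308 494,-365, 30 500,-367, 31 507,-365, 27 493,-435,133 496,-444,146 502,-441,140 508,-442,140 538,-371, 28 544,-371, 28 549,-375, 33 281,-1146,1227 497,-552,304
310 493,-372, 29 499,-375, 33 505,-375, 31 511,-377, 33 517,-376, 30 524,-375, 26 529,-378, 30 534,-382, 35 541,-381, 32 548,-381, 30 494,-550,294 497,-554,299
312 492,-378, 27 497,-381, 31 504,-381, 29 510,-383, 31 510,-401, 58 515,-404, 62 527,-387, 33 534,-386, 30 540,-388, 32 546,-388, 30 553,-387, 27 498,-553,289
314 490,-388, 33 497,-385, 26 498,-403, 53 503,-407, 58 509,-406, 55 515,-409, 59 521,-408, 56 533,-391, 28 538,-396, 33 545,-394, 30 551,-394, 28 501,-547,270
```

The first pinch closed on nothing, and depth puts the shut fingertips well above where the TCP reading implies. I'll go lower in small steps and watch the force.

Emit:
move_arm --targets '[-3,40,0,0,0,0,0,20,0,0,0,0,0,4,0,0,0,0,0,3,0,0,0,0,0,0,0,0,0,0]'

```text
time_s: 4.92
position: [0.5076, -0.4085, 0.0395]
tool_rot: [[-1.0, 0.001, -0.0], [0.0, -0.001, -1.0], [-0.001, -1.0, 0.001]]
ft_force: [-0.1, 0.6, -0.1]
grip_width: 0.0428
```

Emit:
move_arm --targets '[0,3,0,0,0,0,0,0,0,0,0,0,0,3,0,0,0,0,0,0,0,0,0,0,0,0,0,0,0,0]'

```text
time_s: 5.55
position: [0.5073, -0.4082, 0.0327]
tool_rot: [[-1.0, -0.0, -0.0], [0.0, 0.0, -1.0], [0.0, -1.0, -0.0]]
ft_force: [0.3, 0.7, -0.3]
grip_width: 0.0427
```

Emit:
move_arm --targets '[0,0,0,0,0,0,0,0,0,0,0,0,0,0,0,0,0,0,0,0,0,0,0,0,0,0,0,0,0,0]' --hand -1

```text
time_s: 6.18
position: [0.5074, -0.4081, 0.0329]
tool_rot: [[-1.0, 0.0, -0.0], [0.0, 0.0, -1.0], [-0.0, -1.0, -0.0]]
ft_force: [-1.2, 1.3, 3.0]
grip_width: 0.0126
```

Gripped at 12.6 mm. Sliding it 50 mm towards the mark.

Emit:
move_arm --targets '[0,0,-14,0,0,0,0,0,-14,0,0,0,0,0,-12,0,0,0,0,0,-10,0,0,0,0,0,0,0,0,0]'

```text
time_s: 6.8
position: [0.5075, -0.3568, 0.0328]
tool_rot: [[-1.0, -0.0, 0.001], [-0.001, 0.001, -1.0], [0.0, -1.0, -0.001]]
ft_force: [0.9, 2.4, 4.6]
grip_width: 0.0127
```

Run:
```python
from h import *
d=snap("side");save(d,"s6.png",(270,340,255,335),8)
s=env.observe();print(s["position"],s["grip_width"],s["ft_force"])
d=snap("top");save(d,"t6.png",(160,250,350,480),5)
```

```text
[ 0.50750375 -0.35723083  0.03283342] 0.012635940999498128 [0.70142012 1.58836754 5.0249708 ]
```

View pics/s6.png

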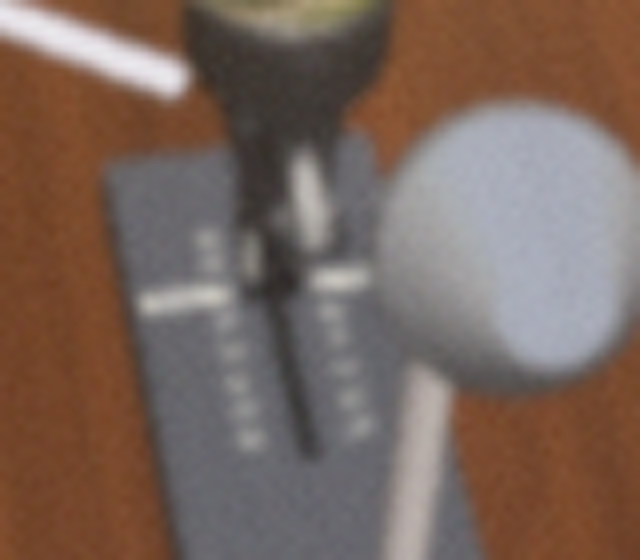

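The cap now sits in line with the long marks. I'll release, lift and verify on the way to the gauge.

Emit:
move_arm --targets '[0,0,0,0,0,0,0,0,0,0,0,0,0,-30,0,0,0,0,0,-60,0,0,0,0,0,-60,0,0,0,0]' --hand 0.1

```text
time_s: 7.52
position: [0.5069, -0.3582, 0.1839]
tool_rot: [[-1.0, -0.001, -0.001], [0.001, 0.001, -1.0], [0.001, -1.0, -0.001]]
ft_force: [-0.6, 0.2, 0.4]
grip_width: 0.0466
```

Emit:
move_arm --targets '[0,-60,0,0,0,0,-6,-10,-60,0,0,0,-6,0,-60,0,0,0,-6,0,-60,0,0,0,-6,0,-60,0,0,0]' --hand 1

```text
time_s: 8.15
position: [0.5312, -0.1166, 0.2525]
tool_rot: [[-1.0, -0.0, -0.001], [0.001, 0.0, -1.0], [0.0, -1.0, -0.0]]
ft_force: [1.3, -0.5, -0.7]
grip_width: 0.0856
```

Emit:
move_arm --targets '[-8,0,-60,0,0,0,-8,0,-60,0,0,0,-8,0,-60,0,0,0,-8,0,-60,0,0,0,-8,0,-60,0,0,0]'

```text
time_s: 8.78
position: [0.5715, 0.1835, 0.2525]
tool_rot: [[-1.0, -0.0, -0.001], [0.001, -0.0, -1.0], [0.0, -1.0, 0.0]]
ft_force: [0.7, -0.0, 0.6]
grip_width: 0.0855
```

Run:
```python
from h import *
d=snap("side");save(d,"s7.png")
t=snap("top");save(t,"t7.png")
s=env.observe();print(s["position"],s["grip_width"],s["ft_force"],s["q"])
```

```text
[0.57109782 0.18662874 0.25184527] 0.08510336027748011 [-1.18011336 -0.25809419 -0.04608884] [6.78870429e+00 2.57482304e+01 6.09986705e+01 6.41160442e-02
 9.33045104e+01 9.64781025e+01]
```

View pics/t7.png

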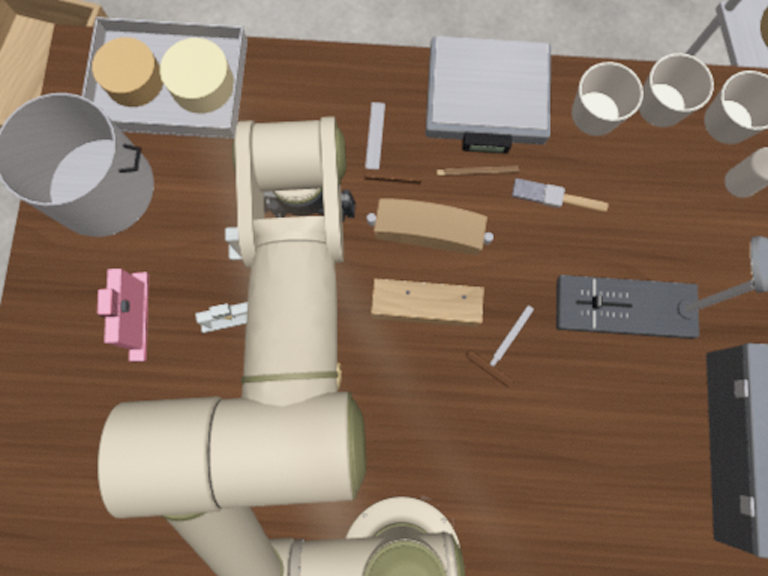

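View pics/s7.png

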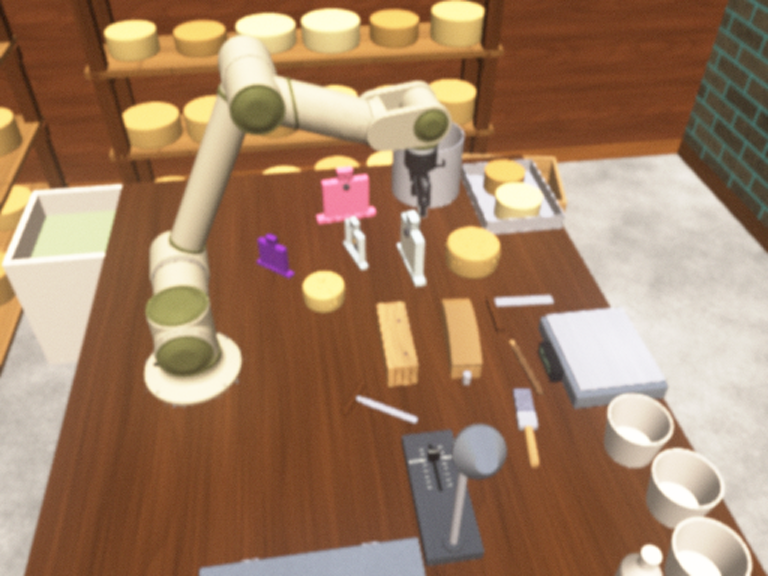

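The cap stands at the long cross line (596,300) and the scene is brighter. A numeric check of the cap and the gauge pose follows.

Run:
```python
from h import *
t=snap("top");d=snap("side");save(t,"t8.png",(180,225,370,440),10)
P=pts(t);sub=P[185:220,380:430];q=sub[(sub[...,2]>.048)&(sub[...,2]<.07)];rc=cv2.minAreaRect(q[:,:2].astype(np.float32)*1000);print(len(q),rc)
# gauge from side
Q=pts(d)[120:200,255:290].reshape(-1,3);Q=Q[(Q[:,1]<.42)&(Q[:,1]>.18)&(Q[:,0]>.52)&(Q[:,0]<.64)&(Q[:,2]>.115)&(Q[:,2]<.2)]
for lo,hi in((.115,.145),(.15,.18)):
  m=(Q[:,2]>lo)&(Q[:,2]<hi);print(lo,m.sum(),cv2.minAreaRect(Q[m,:2].astype(np.float32)*1000) if m.sum() else 0)
p=np.array(env.observe()["position"]);print(p)
```

```text
43 ((508.58953857421875, -357.1989440917969), (13.921713829040527, 24.79012680053711), 84.68008422851562)
0.115 144 ((577.5159912109375, 295.761474609375), (33.2555046081543, 140.840576171875), 14.809203147888184)
0.15 79 ((582.1947631835938, 294.7922058105469), (25.339168548583984, 50.422794342041016), 7.872633457183838)
[0.57131586 0.18231512 0.25209537]
```

View pics/t8.png

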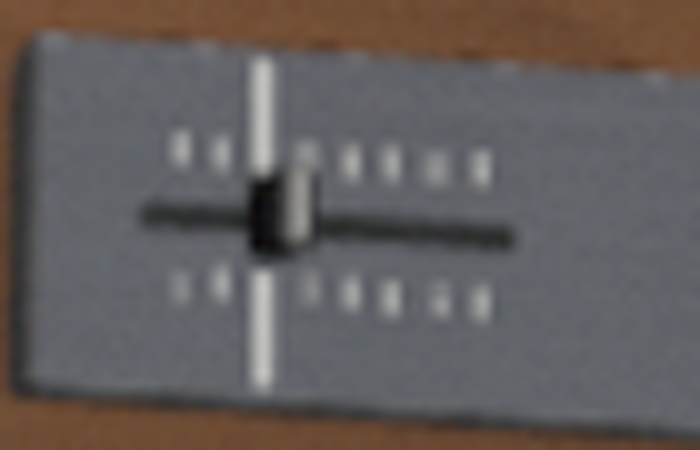

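Run:
```python
from h import *
t=snap("top");d=snap("side")
print(ray(t,399.4,200.3,.058),ray(t,395.8,191,.03),ray(t,395.8,213,.03))
save(d,"s9.png",(285,325,265,315),12)
import pickle; pickle.dump(d,open("s9.pkl","wb"))
```

```text
[ 0.50736439 -0.35761746  0.058     ] [ 0.54126259 -0.35619921  0.03      ] [ 0.47377416 -0.35589406  0.03      ]
```

View pics/s9.png

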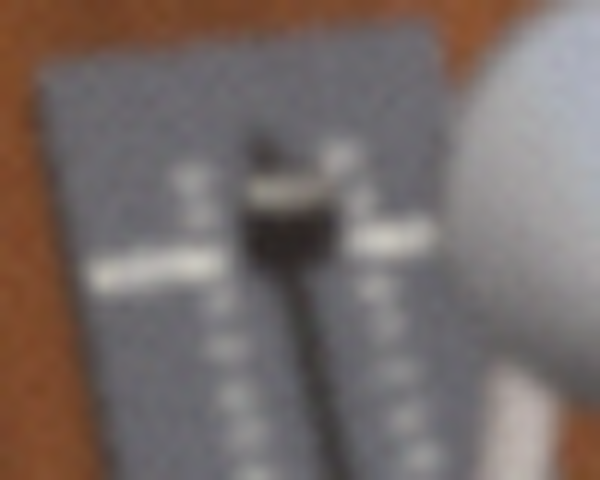

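Run:
```python
from h import *
import pickle
d=pickle.load(open("s9.pkl","rb"))
print(ray(d,265+290/12-.5,285+190/12-.5,.058),ray(d,265+155/12-.5,285+268/12-.5,.03),ray(d,265+395/12-.5,285+236/12-.5,.03))
```

```text
[ 0.50882229 -0.35894742  0.058     ] [ 0.47497608 -0.35837701  0.03      ] [ 0.53838257 -0.35791203  0.03      ]
```

The dimmer is on its mark within about 1.5 mm in both views. Moving over the gauge's grip next.

Emit:
move_arm --targets '[-6,0,-57,0,0,0,-5,0,-57,0,0,0,0,0,0,0,-0.065,0,0,10,0,0,-0.065,0,0,20,0,0,0,0]'

```text
time_s: 9.7
position: [0.5833, 0.2942, 0.2232]
tool_rot: [[-0.992, 0.002, 0.128], [-0.128, 0.0, -0.992], [-0.002, -1.0, -0.0]]
ft_force: [1.1, -0.2, -0.8]
grip_width: 0.0854
```

Run:
```python
from h import *
s=env.observe();p=np.array(s["position"]);R=np.array(s["tool_rot"]);print(p,R.round(3).tolist(),s["grip_width"])
d=snap("side");save(d,"s10.png",(90,190,240,310),8)
print((proj(d,[.582,.298,.173])-[240,90])*8)
Q=pts(d)[100:200,250:310].reshape(-1,3);g=[.582,.297]
Q=Q[(np.hypot(Q[:,0]-.58,Q[:,1]-.297)<.12)&(Q[:,2]>.15)&(Q[:,2]<.3)]
for z in range(150,300,10):
    m=abs(Q[:,2]*1000-z)<5;q=Q[m]
    if len(q):print(z,m.sum(),np.percentile(q[:,:2],[5,50,95],axis=0).round(3).tolist())
```

```text
[0.58332308 0.29416587 0.22316306] [[-0.992, 0.002, 0.128], [-0.128, 0.0, -0.992], [-0.002, -1.0, -0.0]] 0.08536311742687547
[278.89164088 426.46058027]
150 10 [[0.57, 0.274], [0.577, 0.282], [0.591, 0.314]]
160 15 [[0.57, 0.274], [0.578, 0.28], [0.596, 0.313]]
170 49 [[0.571, 0.275], [0.582, 0.292], [0.593, 0.317]]
180 4 [[0.578, 0.288], [0.585, 0.296], [0.591, 0.313]]
260 11 [[0.568, 0.246], [0.582, 0.254], [0.595, 0.339]]
270 21 [[0.566, 0.239], [0.578, 0.331], [0.592, 0.338]]
280 28 [[0.566, 0.235], [0.58, 0.289], [0.595, 0.34]]
290 19 [[0.568, 0.237], [0.579, 0.243], [0.594, 0.339]]
```

View pics/s10.png

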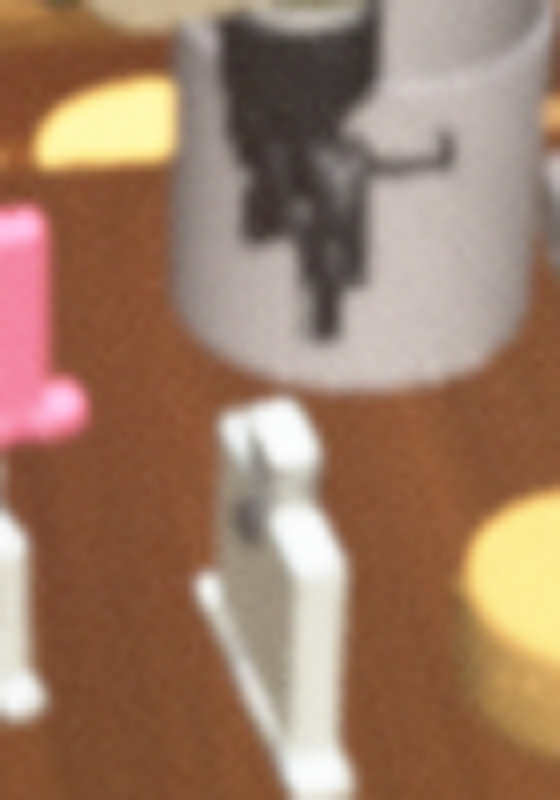

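The grip is at about (0.582, 0.298). The open tips are about 32 mm above the TCP reading, so I plan on that basis.

Emit:
move_arm --targets '[0,40,-3,0,0,0,0,38,0,0,0,0,0,18,0,0,0,0,0,8,0,0,0,0,0,0,0,0,0,0]'

```text
time_s: 10.38
position: [0.5825, 0.2981, 0.1191]
tool_rot: [[-0.992, 0.0, 0.128], [-0.128, 0.0, -0.992], [-0.0, -1.0, 0.0]]
ft_force: [-0.5, 0.8, 0.4]
grip_width: 0.0853
```

Run:
```python
from h import *
d=snap("side");save(d,"s11.png",(90,190,240,310),8)
print(env.observe()["ft_force"])
```

```text
[ 0.42243209 -0.1693251   1.2559549 ]
```

View pics/s11.png

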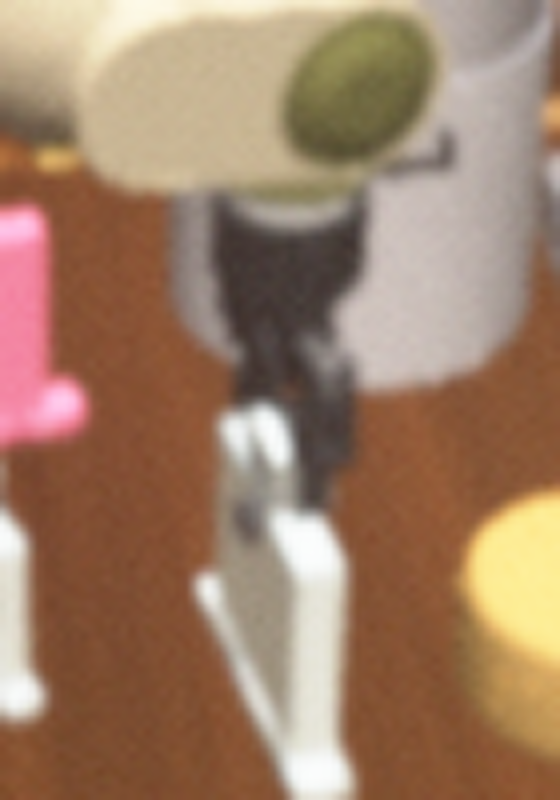

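Emit:
move_arm --targets '[0,3,0,0,0,0,0,0,0,0,0,0,0,0,0,0,0,0,0,0,0,0,0,0,0,0,0,0,0,0]' --hand -1 --squeeze 100

```text
time_s: 11.05
position: [0.5823, 0.299, 0.1162]
tool_rot: [[-0.992, 0.001, 0.13], [-0.13, 0.0, -0.992], [-0.001, -1.0, -0.0]]
ft_force: [-0.5, 2.7, 4.4]
grip_width: 0.0451
```

Emit:
move_arm --targets '[0,-5,0,0,0,0,0,-15,0,0,0,0,0,-30,0,0,0,0,0,-30,0,0,0,0,0,-30,0,0,0,0]'

```text
time_s: 11.68
position: [0.5819, 0.2986, 0.2272]
tool_rot: [[-0.992, -0.0, 0.129], [-0.129, -0.0, -0.992], [0.0, -1.0, 0.0]]
ft_force: [1.2, 0.7, -3.9]
grip_width: 0.0454
```

Run:
```python
from h import *
d=snap("side");save(d,"s12.png",(60,200,200,350),5)
s=env.observe();print(s["ft_force"],s["grip_width"],s["q"])
```

```text
[ 0.51221443 -0.61542201  0.48996734] 0.045075572914174154 [ 1.68166842e+01  3.20159552e+01  5.33908623e+01 -3.17051505e-03
  9.41815209e+01  9.93854031e+01]
```

View pics/s12.png

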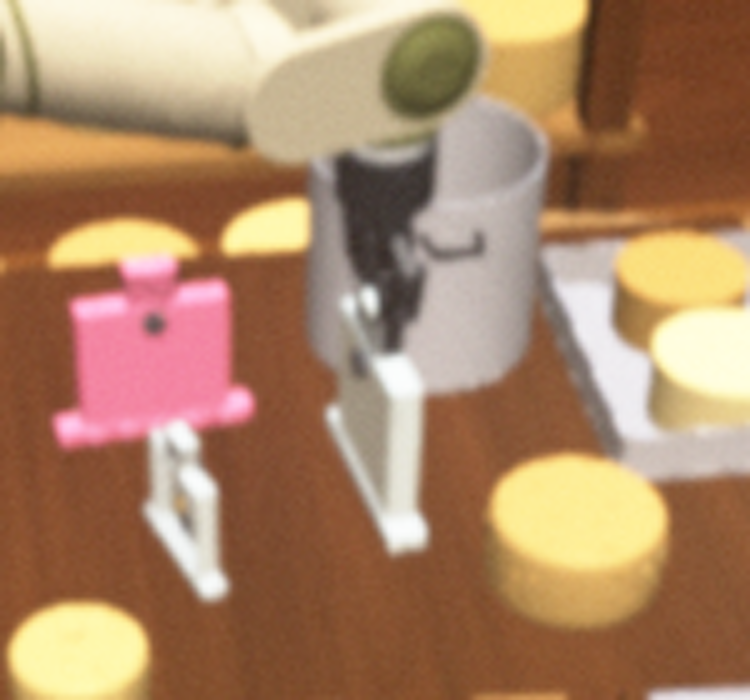

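The gauge is gripped (45 mm) and lifted upright. Its dial faces away from the robot, so I'll carry it towards the middle and pitch it up to the top camera to read the set mark.

Emit:
move_arm --targets '[48,-33,34,0,0,0,48,-33,34,0,0,0,48,-33,34,0,0,0,0,0,0,0,0,0.17,0,0,0,0,0,0.17]'

```text
time_s: 12.35
position: [0.4617, 0.1872, 0.3181]
tool_rot: [[-0.933, 0.337, 0.129], [-0.121, 0.044, -0.992], [-0.339, -0.941, -0.0]]
ft_force: [1.0, 0.2, -3.2]
grip_width: 0.0448
```

Emit:
move_arm --targets '[0,0,0,0,0,0.17,0,0,0,0,0,0.17,0,0,0,0,0,0.17,0,0,0,0,0,0.17,0,0,0,0,0,0]'

```text
time_s: 12.98
position: [0.4597, 0.1871, 0.3139]
tool_rot: [[-0.532, 0.837, 0.129], [-0.07, 0.108, -0.992], [-0.844, -0.537, 0.001]]
ft_force: [0.7, -0.4, -4.4]
grip_width: 0.0448
```

Run:
```python
from h import *
t=snap("top");save(t,"t13.png")
s=env.observe();print(s["ft_force"],s["grip_width"],s["q"],s["position"])
d=snap("side");save(d,"s13.png")
```

```text
[-0.38350852 -0.55503388 -4.08497607] 0.04463641105590355 [  9.48610209  -6.03345713 112.63157913  -6.65969825  15.85905124
  97.509647  ] [0.46140326 0.18725855 0.31601705]
```

View pics/t13.png

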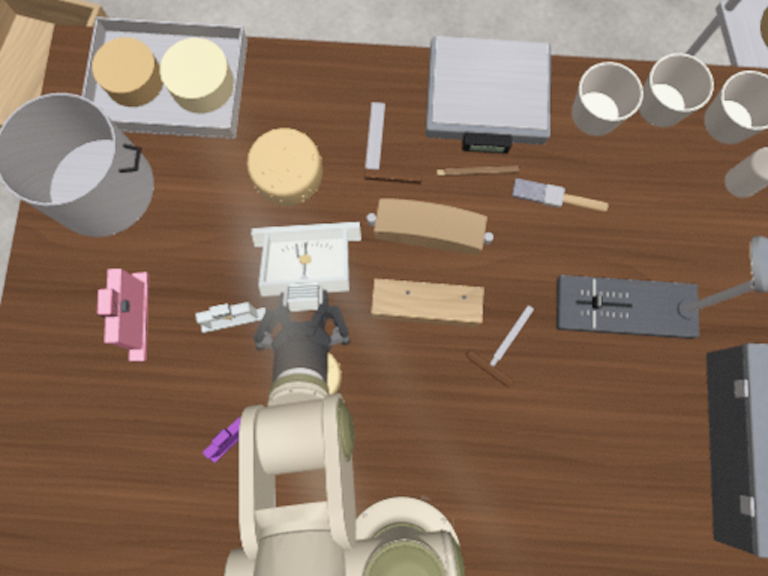

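View pics/s13.png

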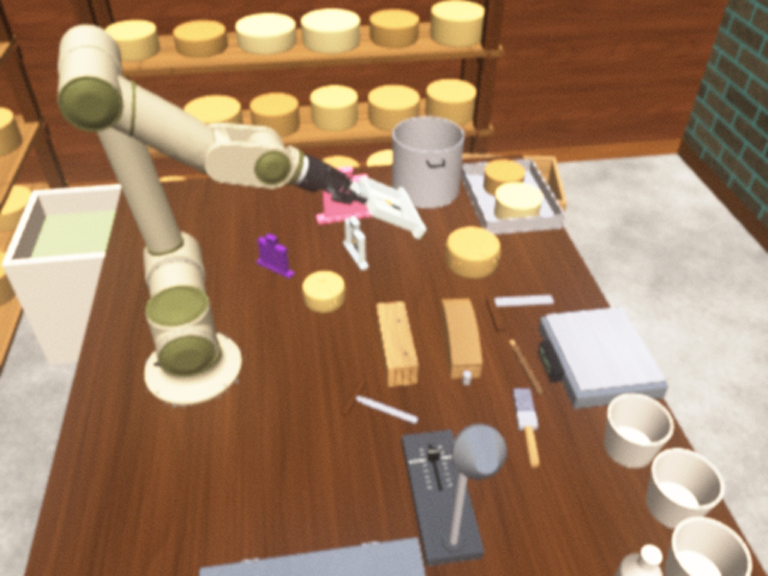

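The dial faces the top camera, with the pointer hub at (304,258) and the fork near (296,247) on the gauge's +y side. Zooming in.

Run:
```python
from h import *
import pickle
t=snap("top");pickle.dump(t,open("t14.pkl","wb"));save(t,"t14.png",(145,205,160,245),9)
```

```text
(no output)
```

View pics/t14.png

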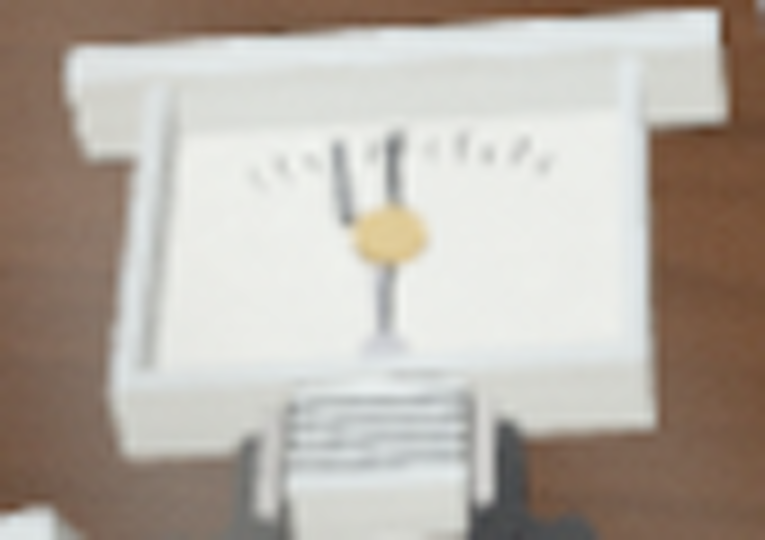

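```bash
cat >> h.py <<'E'
def rect(t,R,fn,box=((148,200),(180,232))):
    n=-R[:,0];gy=-R[:,2];gz=-R[:,1]
    P=pts(t);r,c=box;q=P[r[0]:r[1],c[0]:c[1]].reshape(-1,3);im=t["pixels"][r[0]:r[1],c[0]:c[1]].reshape(-1,3).astype(int)
    w=(im.min(1)>190)
    off=q[w]@n
    return n,gy,gz,q,w,off
E
python3 - <<'E'
from h import *
import pickle
t=pickle.load(open("t14.pkl","rb"))
R=np.array(env.observe()["tool_rot"]);p=np.array(env.observe()["position"])
P=pts(t);n=-R[:,0];gy=-R[:,2];gz=-R[:,1]
# case region inside dial: pixels crop (180..620,240..340)/9
r=np.r_[172:183];c=np.r_[181:197,208:229]
q=P[np.ix_(r,c)].reshape(-1,3);q=q[np.isfinite(q).all(1)]
A=np.c_[q[:,:2],np.ones(len(q))];x,*_=np.linalg.lstsq(A,q[:,2],rcond=None);nn=np.array([-x[0],-x[1],1]);nn/=np.linalg.norm(nn)
print("n tool",n,"fit",nn,"off",np.median(q@n),np.std(q@n), "tcp.n",p@n)
o=p+n*(np.median(q@n)-p@n)   # point on dial plane below tcp
# rectified: u -> -gy (right), v -> gz up ; mm
S=4;W,H=180,190
# world pts for (gy mm a, along -gz mm b from tcp)
src=[];dst=[]
for a in(-90,90):
  for b in(-10,180):
    X=o+gy*a/1000-gz*b/1000;src.append(proj(t,X));dst.append(((90-a)*S,(180-b)*S))
M=cv2.getPerspectiveTransform(np.float32(src),np.float32(dst))
im=cv2.warpPerspective(t["pixels"][:,:,::-1].copy(),M,(W*S,H*S),flags=cv2.INTER_CUBIC)
cv2.imwrite("pics/r14.png",im[0:600])
E
```

```text
n tool [0.52631878 0.06831356 0.84753867] fit [0.95242751 0.08225373 0.29345554] off 0.5380340811794049 0.048115506636631944 tcp.n 0.5263526964095696
```

View pics/r14.png

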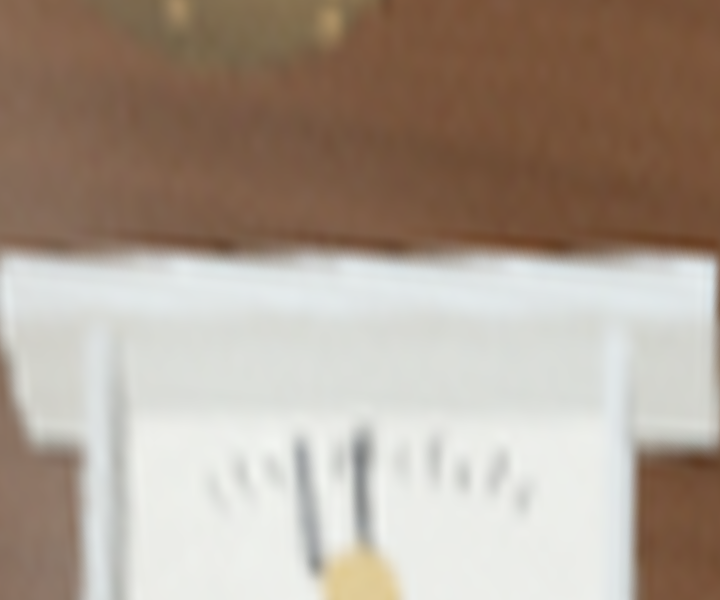

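The right dark line may be the pointer hiding the second prong. Rolling the gauge the other way should swing the pointer clear of the fork.

Emit:
move_arm --targets '[0,0,0,-0.09,0,0,0,0,0,-0.09,0,0,0,0,0,0,0,0,0,0,0,0,0,0,0,0,0,0,0,0]'

```text
time_s: 13.75
position: [0.4595, 0.185, 0.3102]
tool_rot: [[-0.55, 0.813, 0.191], [-0.071, 0.182, -0.981], [-0.832, -0.553, -0.042]]
ft_force: [-1.0, -0.3, -4.3]
grip_width: 0.0447
```

Emit:
move_arm --targets '[0,0,0,0,0,0,0,0,0,0,0,0,0,0,0,0,0,0,0,0,0,0,0,0,0,0,0,0,0,0]'

```text
time_s: 14.38
position: [0.4594, 0.1847, 0.3101]
tool_rot: [[-0.55, 0.813, 0.191], [-0.071, 0.182, -0.981], [-0.832, -0.553, -0.043]]
ft_force: [0.5, 0.8, -3.8]
grip_width: 0.0447
```

```bash
cat >> h.py <<'E'
def rectify(t,R,p,fn,dn=.008,S=5,off=(0,0)):
    n=-R[:,0];gy=-R[:,2];gz=-R[:,1];o=p+n*dn
    src=[];dst=[]
    for a in(-75,75):
      for b in(0,140):
        X=o+gy*a/1000-gz*b/1000;src.append(proj(t,X));dst.append(((75-a)*S,(140-b)*S))
    M=cv2.getPerspectiveTransform(np.float32(src),np.float32(dst))
    im=cv2.warpPerspective(t["pixels"][:,:,::-1].copy(),M,(150*S,140*S),flags=cv2.INTER_CUBIC)
    cv2.imwrite("pics/"+fn,im[:600])
E
python3 - <<'E'
from h import *
import pickle
s=env.observe();R=np.array(s["tool_rot"]);p=np.array(s["position"]);print(s["q"],p,R.round(3).tolist(),s["grip_width"])
t=snap("top");pickle.dump((t,R,p),open("t15.pkl","wb"));rectify(t,R,p,"r15.png");save(t,"t15.png",(140,205,150,245),8)
E
```

```text
[  3.95820974  -7.02864574 113.61372876  23.11334924  18.67809603
  66.09288946] [0.45936198 0.18473693 0.31005947] [[-0.55, 0.813, 0.191], [-0.071, 0.182, -0.981], [-0.832, -0.553, -0.043]] 0.04474102780925486
```

View pics/r15.png

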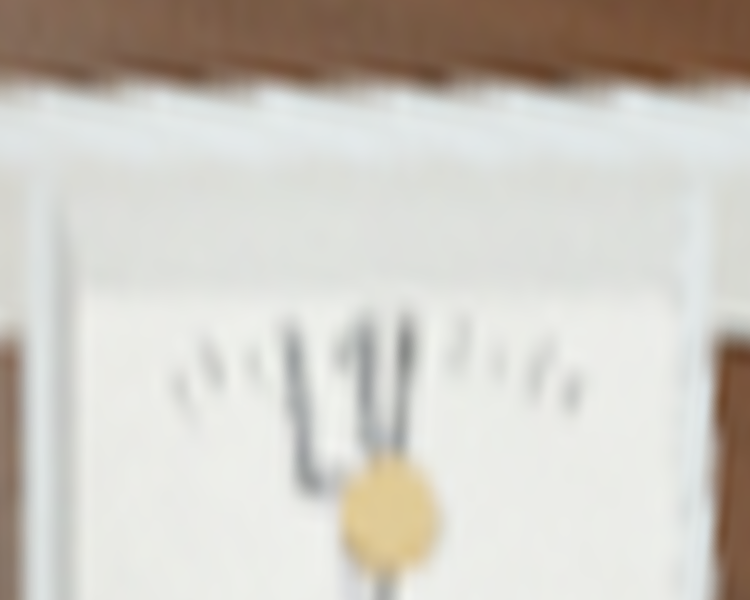

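View pics/t15.png

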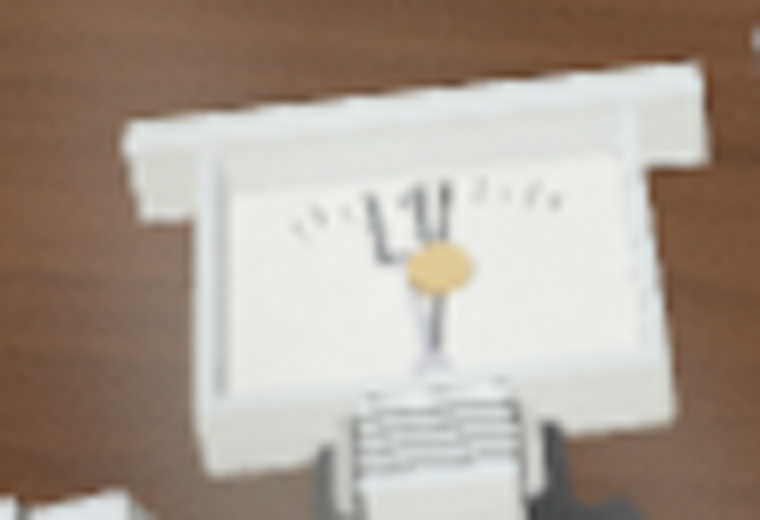

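Now all three show separately: fork prongs at x ≈ 291 and 367, pointer at 406 in the rectified view. Measuring along circular arcs next.

```bash
cat > prof.py <<'E'
from h import *
import pickle,sys
def prof(t,R,p,dn=.0,b0=None):
    n=-R[:,0];gy=-R[:,2];gz=-R[:,1];o=p+n*dn
    C=-t["R"].T@t["t"];v=C-(o-gz*.09);v/=np.linalg.norm(v)
    print("view in gauge frame x,y,z",(v@n).round(3),(v@gy).round(3),(v@gz).round(3),"plumb angle",np.arctan2(-gy[2],gz[2]).round(4))
    g=t["pixels"].astype(np.float32).mean(2)
    a=np.arange(-70,70.1,.25)
    out={}
    for b in np.arange(70,150,4.):
        X=o[None]+gy[None]*a[:,None]/1000-gz[None]*b/1000
        uv=np.array([proj(t,x) for x in X]).astype(np.float32)
        I=cv2.remap(g,uv[None,:,0].copy(),uv[None,:,1].copy(),cv2.INTER_CUBIC)[0]
        m=[i for i in range(2,len(a)-2) if I[i]==I[i-2:i+3].min() and I[i]<205 and abs(a[i])<50]
        out[b]=[(float(a[i]),int(I[i])) for i in m]
        print(b,out[b])
if __name__=="__main__":
    t,R,p=pickle.load(open(sys.argv[1],"rb"));prof(t,R,p,float(sys.argv[2]))
E
python3 prof.py t15.pkl .004
```

```text
view in gauge frame x,y,z 0.638 -0.046 0.769 plumb angle -0.0769
70.0 [(-5.25, 159), (2.25, 155), (16.5, 165)]
74.0 [(-5.75, 137), (2.25, 154), (6.25, 189), (16.75, 161)]
78.0 [(-5.75, 154), (2.25, 170), (17.0, 189)]
82.0 [(-5.75, 199)]
86.0 []
90.0 []
94.0 []
98.0 []
102.0 []
106.0 []
110.0 []
114.0 []
118.0 []
122.0 []
126.0 [(-44.75, 180), (-42.5, 174), (-40.25, 169), (-39.5, 169), (-38.75, 168), (-38.0, 168), (-37.25, 169), (-36.5, 170), (-35.25, 174), (-34.5, 177), (-33.75, 180), (-33.0, 184), (-19.75, 187), (-19.0, 186), (-17.5, 182), (-16.75, 181), (-14.0, 174), (-13.25, 173), (-12.5, 173), (-11.75, 175), (-11.0, 178), (-10.25, 182), (-9.5, 185), (-2.25, 203), (-1.5, 203), (3.5, 188), (6.5, 181), (8.0, 179), (8.75, 180), (9.5, 181), (10.25, 181), (11.0, 181), (12.25, 184), (13.0, 185), (13.75, 188), (14.5, 191), (26.25, 185), (27.0, 185), (30.5, 178), (31.25, 178), (32.0, 179), (32.75, 180), (33.5, 180), (34.25, 181), (35.0, 182), (36.25, 186), (37.0, 188), (37.75, 191), (38.5, 194), (39.25, 197), (40.0, 200)]
130.0 [(-49.25, 103), (-48.5, 104), (-47.75, 105), (-47.0, 105), (-
[... 1326 characters left out ...]
 86), (-32.25, 90), (-25.5, 91), (-24.75, 91), (-22.0, 90), (-16.5, 91), (-8.5, 90), (-0.75, 92), (4.5, 93), (11.25, 93), (17.0, 95), (23.75, 95), (24.5, 95), (29.5, 96), (35.5, 100), (40.75, 98)]
142.0 [(-47.75, 84), (-40.0, 87), (-34.5, 91), (-29.75, 92), (-25.5, 93), (-21.5, 93), (-20.75, 93), (-16.25, 93), (-9.5, 92), (-8.75, 92), (-0.5, 92), (6.0, 91), (6.75, 91), (12.0, 91), (20.25, 94), (24.75, 92), (30.0, 92), (35.0, 95), (40.5, 96), (48.0, 101)]
146.0 [(-47.25, 83), (-43.0, 83), (-37.75, 86), (-34.0, 89), (-33.25, 89), (-32.5, 89), (-27.25, 90), (-22.75, 92), (-11.5, 95), (-7.0, 96), (-6.25, 96), (-0.25, 95), (4.25, 93), (14.75, 94), (23.25, 92), (30.5, 91), (40.0, 94), (48.5, 100)]
```

The fork middle works out at about 0.10 rad. To check directly, I'll roll the other way so the pointer should fall between the prongs.

Emit:
move_arm --targets '[0,0,0,0.04,0,0,0,0,0,0.04,0,0,0,0,0,0.035,0,0,0,0,0,0.035,0,0,0,0,0,0.03,0,0]'

```text
time_s: 15.05
position: [0.4594, 0.1849, 0.3101]
tool_rot: [[-0.55, 0.834, 0.042], [-0.07, 0.003, -0.998], [-0.832, -0.551, 0.057]]
ft_force: [-1.4, -0.5, -5.1]
grip_width: 0.0449
```

Emit:
move_arm --targets '[0,0,0,0,0,0,0,0,0,0,0,0,0,0,0,0,0,0,0,0,0,0,0,0,0,0,0,0,0,0]'

```text
time_s: 15.68
position: [0.4594, 0.1846, 0.31]
tool_rot: [[-0.55, 0.834, 0.042], [-0.071, 0.004, -0.997], [-0.832, -0.551, 0.057]]
ft_force: [0.2, 0.3, -3.5]
grip_width: 0.0443
```

Emit:
move_arm --targets '[0,0,0,0,0,0,0,0,0,0,0,0,0,0,0,0,0,0,0,0,0,0,0,0,0,0,0,0,0,0]'

```text
time_s: 16.3
position: [0.4593, 0.1848, 0.31]
tool_rot: [[-0.55, 0.834, 0.042], [-0.071, 0.004, -0.997], [-0.832, -0.551, 0.057]]
ft_force: [0.7, -0.5, -4.4]
grip_width: 0.0446
```

```bash
python3 - <<'E'
from h import *
import pickle
s=env.observe();R=np.array(s["tool_rot"]);p=np.array(s["position"]);print(s["q"],p)
t=snap("top");pickle.dump((t,R,p),open("t16.pkl","wb"));rectify(t,R,p,"r16.png",.004)
E
python3 prof.py t16.pkl .004 | head -8
```

```text
[ 15.27097652  -4.04774322 111.20615793 -36.73191577  21.15104643
 129.32594812] [0.45934074 0.18477747 0.31004302]
view in gauge frame x,y,z 0.639 -0.168 0.751 plumb angle 0.1028
70.0 [(0.0, 162), (7.25, 148), (14.5, 150)]
74.0 [(0.25, 158), (7.75, 136), (15.25, 150)]
78.0 [(0.5, 167), (8.5, 171), (15.75, 178)]
82.0 []
86.0 []
90.0 []
94.0 []
```

View pics/r16.png

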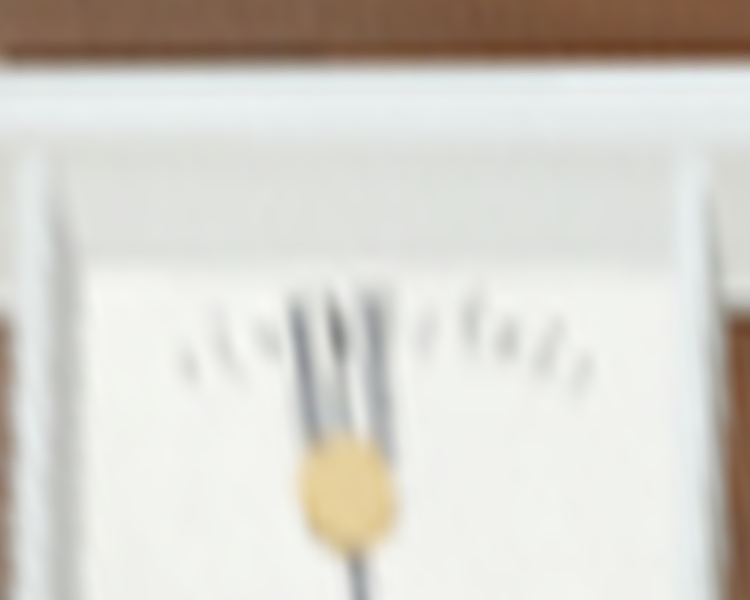

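With the gauge rolled to a plumb angle of 0.103 rad, the pointer sits midway between the prongs (0.25 / 7.75 / 15.25 mm). Allowing for parallax, I take the set mark as about 0.107. Next: the turn to the bearer pose.

```bash
cat > tgt.py <<'E'
from h import *
from scipy.spatial.transform import Rotation as Ro
a=np.radians(84.);th=.107
gx=np.array([np.sin(a),-np.cos(a),0]);y0=np.array([np.cos(a),np.sin(a),0]);z=np.array([0,0,1.])
gy=y0*np.cos(th)-z*np.sin(th);gz=z*np.cos(th)+y0*np.sin(th)
RT=np.stack([-gx,-gz,-gy],1)
s=env.observe();R=np.array(s["tool_rot"]);p=np.array(s["position"])
def rep(c=.030,up=.04):
    print(s["time_s"],p.round(4),"F",np.round(s["ft_force"],2),"w",s["grip_width"])
    print("rv",Ro.from_matrix(R.T@RT).as_rotvec().round(4))
    foot=np.array([.6478,-.0195,0])+y0*c+z*(.073+(.037-c)*np.tan(th)+up)
    T=foot+gz*.1162
    print("T",T.round(4),"d world",(T-p).round(4)," in cur tool mm",(R.T@(T-p)*1000).round(1)," in tgt tool mm",(RT.T@(T-p)*1000).round(1))
if __name__=="__main__": rep()
E
python3 tgt.py
```

```text
16.35 [0.4594 0.1848 0.31  ] F [ 0.1   0.04 -3.92] w 0.04469502729372647
rv [ 0.1183  0.1101 -0.9956]
T [0.6522 0.0227 0.2293] d world [ 0.1929 -0.1621 -0.0808]  in cur tool mm [-27.4 204.8 165.3]  in tgt tool mm [-208.8   95.4  131.6]
```

Emit:
move_arm --targets '[0,0,0,0.012,0.011,-0.1,0,0,0,0.012,0.011,-0.1,0,0,0,0.012,0.011,-0.1,0,0,0,0.012,0.011,-0.1,0,0,0,0.012,0.011,-0.1]'

```text
time_s: 16.98
position: [0.4594, 0.1849, 0.3104]
tool_rot: [[-0.884, 0.466, -0.038], [0.004, -0.074, -0.997], [-0.468, -0.882, 0.064]]
ft_force: [-0.1, 0.1, -3.6]
grip_width: 0.0448
```

Emit:
move_arm --targets '[0,0,0,0.012,0.011,-0.1,0,0,0,0.012,0.011,-0.1,0,0,0,0.012,0.011,-0.1,0,0,0,0.012,0.011,-0.1,0,0,0,0.012,0.011,-0.1]'

```text
time_s: 17.6
position: [0.46, 0.1849, 0.3104]
tool_rot: [[-0.994, -0.017, -0.105], [0.106, -0.107, -0.989], [0.005, -0.994, 0.108]]
ft_force: [0.8, 0.0, -4.9]
grip_width: 0.0448
```

```bash
python3 tgt.py
```

```text
17.6 [0.46   0.1849 0.3104] F [ 0.81  0.05 -4.92] w 0.044783041511602714
rv [-0.0016 -0.0009  0.0052]
T [0.6522 0.0227 0.2293] d world [ 0.1922 -0.1622 -0.0811]  in cur tool mm [-208.7   94.9  131.4]  in tgt tool mm [-208.1   95.7  131.8]
```

Emit:
move_arm --targets '[-52,0,33,0,0,0,-52,0,33,0,0,0,-52,10,33,0,0,0,-52,25,33,0,0,0,0,25,0,0,0,0]'

```text
time_s: 18.23
position: [0.6516, 0.0248, 0.2624]
tool_rot: [[-0.994, -0.015, -0.108], [0.109, -0.108, -0.988], [0.003, -0.994, 0.109]]
ft_force: [0.7, 1.2, -3.3]
grip_width: 0.0446
```

Emit:
move_arm --targets '[0,20,0,0,0,0,0,15,0,0,0,0,0,0,0,0,0,0,0,0,0,0,0,0,0,0,0,0,0,0]'

```text
time_s: 18.85
position: [0.6485, 0.0246, 0.2312]
tool_rot: [[-0.994, -0.014, -0.104], [0.105, -0.108, -0.989], [0.002, -0.994, 0.109]]
ft_force: [0.6, 0.3, -4.5]
grip_width: 0.0446
```

```bash
python3 tgt.py
python3 - <<'E'
from h import *
d=snap("side");save(d,"s17.png",(150,290,230,370),5)
t=snap("top");save(t,"t17.png",(100,220,200,360),5)
E
```

```text
18.85 [0.6485 0.0246 0.2312] F [ 0.57  0.32 -4.51] w 0.04458704485456395
rv [-0.0018 -0.0005  0.0024]
T [0.6522 0.0227 0.2293] d world [ 0.0038 -0.0019 -0.0019]  in cur tool mm [-4.   2.1  1.3]  in tgt tool mm [-4.   2.1  1.3]
```

View pics/s17.png

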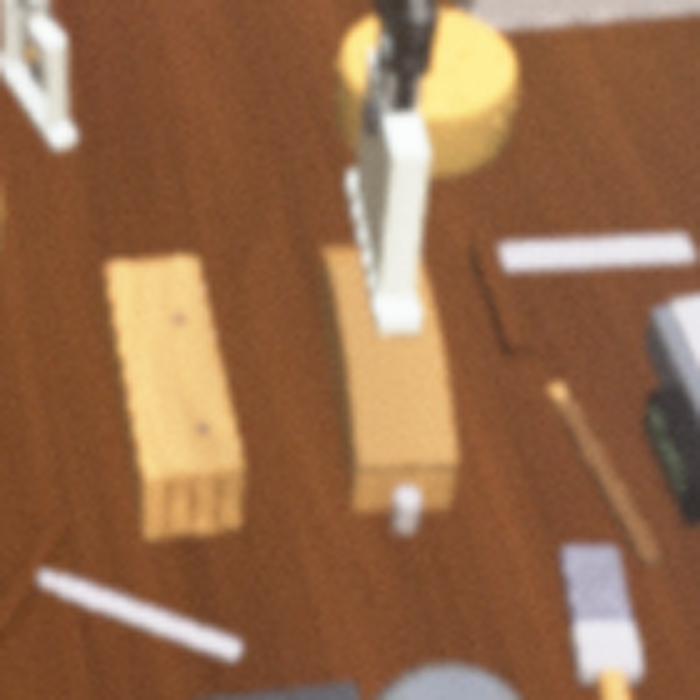

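View pics/t17.png

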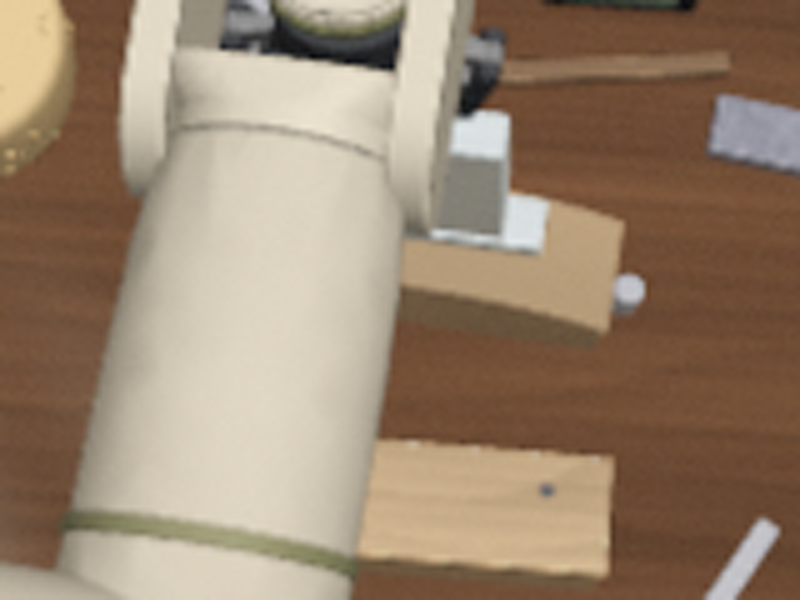

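The foot is over the bearer and parallel to it. Lowering gently.

Emit:
move_arm --targets '[-3,10,1,0,0,0,0,10,0,0,0,0,0,8,0,0,0,0,0,4,0,0,0,0,0,0,0,0,0,0]'

```text
time_s: 19.58
position: [0.6504, 0.0198, 0.1984]
tool_rot: [[-0.994, -0.016, -0.104], [0.106, -0.107, -0.989], [0.005, -0.994, 0.109]]
ft_force: [0.1, -0.7, -4.2]
grip_width: 0.0451
```

Emit:
move_arm --targets '[0,1.5,0,0,0,0,0,1.5,0,0,0,0,0,1,0,0,0,0,0,1,0,0,0,0,0,0,0,0,0,0]'

```text
time_s: 20.2
position: [0.6503, 0.0192, 0.1936]
tool_rot: [[-0.994, -0.016, -0.104], [0.105, -0.108, -0.989], [0.004, -0.994, 0.109]]
ft_force: [0.4, -0.5, -3.9]
grip_width: 0.0448
```

```bash
python3 tgt.py
python3 - <<'E'
from h import *
d=snap("side");save(d,"s18.png",(170,260,270,360),8)
for i in range(3): print(env.observe()["ft_force"])
E
```

```text
20.2 [0.6503 0.0192 0.1936] F [ 0.41 -0.49 -3.9 ] w 0.04475944412959054
rv [-0.0018 -0.0005  0.0044]
T [0.6522 0.0227 0.2293] d world [0.0019 0.0034 0.0357]  in cur tool mm [ -1.4 -35.9   0.3]  in tgt tool mm [ -1.5 -35.9   0.2]
[-0.0338684  -0.25774208 -4.30577184]
[-0.0338684  -0.25774208 -4.30577184]
[-0.0338684  -0.25774208 -4.30577184]
```

View pics/s18.png

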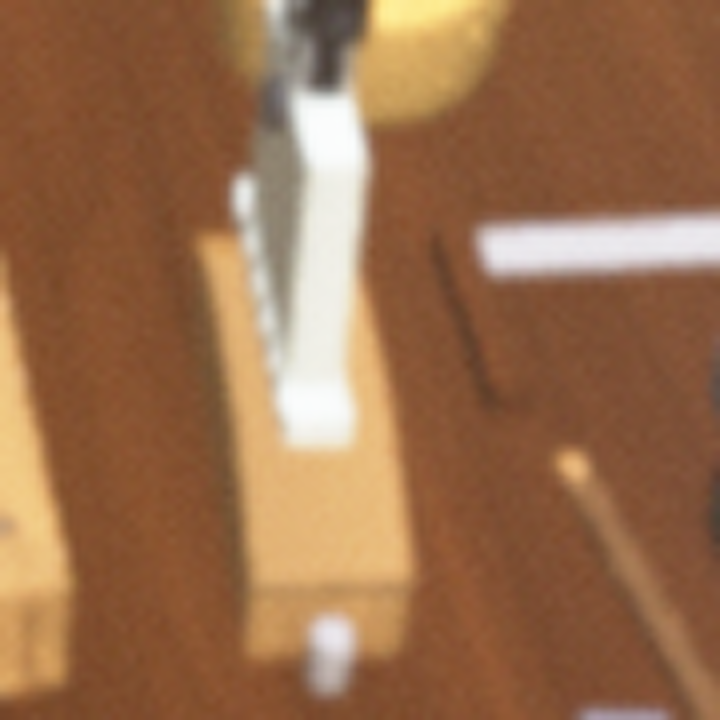

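Emit:
move_arm --targets '[0,1,0,0,0,0,0,1,0,0,0,0,0,1,0,0,0,0,0,0,0,0,0,0,0,0,0,0,0,0]'

```text
time_s: 20.88
position: [0.6503, 0.0189, 0.1907]
tool_rot: [[-0.994, -0.016, -0.104], [0.106, -0.108, -0.989], [0.004, -0.994, 0.109]]
ft_force: [0.0, -0.1, -4.1]
grip_width: 0.0445
```

Emit:
move_arm --targets '[0,0.7,0,0,0,0,0,0.7,0,0,0,0,0,0,0,0,0,0,0,0,0,0,0,0,0,0,0,0,0,0]'

```text
time_s: 21.5
position: [0.6505, 0.0188, 0.19]
tool_rot: [[-0.994, -0.014, -0.105], [0.105, -0.108, -0.989], [0.003, -0.994, 0.109]]
ft_force: [-1.6, 1.1, 5.7]
grip_width: 0.0449
```

Contact is made, with about 10 N on the foot. I'll ease it slightly and check the tilt against the images.

Emit:
move_arm --targets '[0,-0.3,0,0,0,0,0,0,0,0,0,0,0,0,0,0,0,0,0,0,0,0,0,0,0,0,0,0,0,0]'

```text
time_s: 22.12
position: [0.6505, 0.0188, 0.19]
tool_rot: [[-0.994, -0.015, -0.105], [0.106, -0.108, -0.989], [0.003, -0.994, 0.109]]
ft_force: [-1.2, 0.6, 5.9]
grip_width: 0.0447
```

```bash
cat > chk.py <<'E'
from tgt import *
import sys
rep(up=0)
d=snap("side");P=pts(d);save(d,sys.argv[1],(160,260,260,360),7)
c=np.array([.6478,-.0195])
q=P[160:250,270:345].reshape(-1,3);im=d["pixels"][160:250,270:345].reshape(-1,3).astype(int)
yb=(q[:,:2]-c)@y0[:2];xb=(q[:,:2]-c)@gx[:2]
m=(im.min(1)>165)&(abs(xb)<.009)&(q[:,2]>.105)&(q[:,2]<.19)&(yb>-.09)&(yb<.02)
for k in range(3):
    f=np.polyfit(q[m,2],yb[m],1);r=yb-np.polyval(f,q[:,2]);m=m&(abs(r)<.008)
print("end face: n",m.sum(),"slope dy/dz",f[0].round(4),"rms",r[m].std().round(4))
w=(im.min(1)>165)&(abs(xb)<.03)&(q[:,2]>.06)&(yb>-.1)
print("foot -y end yb,z:",np.percentile(yb[w],1).round(4), "foot xb mid", np.median(xb[w&(q[:,2]<.11)]).round(4))
E
python3 chk.py s19.png
```

```text
22.125 [0.6505 0.0188 0.19  ] F [-1.15  0.55  5.93] w 0.04471573355879982
rv [-0.0018 -0.0006  0.0034]
T [0.6522 0.0227 0.1893] d world [ 0.0018  0.0039 -0.0007]  in cur tool mm [-1.3  0.3 -4.1]  in tgt tool mm [-1.3  0.3 -4.1]
end face: n 100 slope dy/dz 0.0925 rms 0.0027
foot -y end yb,z: -0.0654 foot xb mid -0.0102
```

View pics/s19.png

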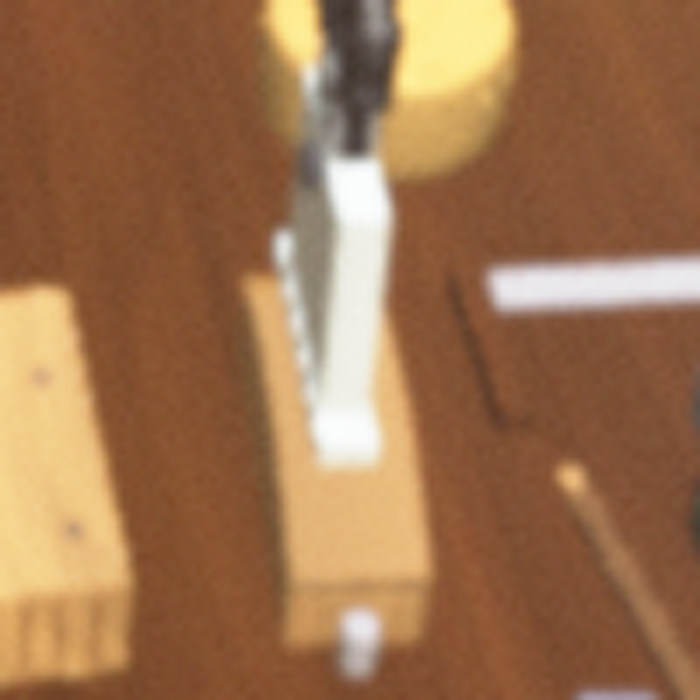

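Emit:
move_arm --targets '[0,-0.3,0,0,0,0,0,0,0,0,0,0,0,0,0,0,0,0,0,0,0,0,0,0,0,0,0,0,0,0]'

```text
time_s: 22.8
position: [0.6504, 0.0188, 0.19]
tool_rot: [[-0.994, -0.015, -0.105], [0.106, -0.108, -0.989], [0.004, -0.994, 0.109]]
ft_force: [-1.2, 1.4, 4.9]
grip_width: 0.0449
```

```bash
cat >> chk.py <<'E'
e=(im.min(1)>165)&(yb>-.09)&(abs(xb)<.04)
for z0 in np.arange(.09,.21,.01):
    k=e&(abs(q[:,2]-z0)<.005)
    if k.sum()>3: print("z %.2f xb 10/90%%"%z0,np.percentile(xb[k],[10,90]).round(4),k.sum())
E
python3 chk.py s20.png
python3 - <<'E'
from h import *
import pickle
t=snap("top");a=pickle.load(open("top0.pkl","rb"))
df=np.abs(t["pixels"].astype(int)-a["pixels"]).max(2)
save(t,"t20.png")
E
```

```text
22.8 [0.6504 0.0188 0.19  ] F [-1.15  1.42  4.92] w 0.0448983996308436
rv [-0.0018 -0.0006  0.0039]
T [0.6522 0.0227 0.1893] d world [ 0.0018  0.0039 -0.0007]  in cur tool mm [-1.4  0.3 -4.1]  in tgt tool mm [-1.4  0.3 -4.1]
end face: n 100 slope dy/dz 0.1127 rms 0.0028
foot -y end yb,z: -0.0641 foot xb mid -0.0114
z 0.09 xb 10/90% [-0.0184  0.0026] 55
z 0.10 xb 10/90% [-0.0158  0.0078] 54
z 0.11 xb 10/90% [-0.0138  0.0073] 20
z 0.12 xb 10/90% [-0.0122  0.0051] 16
z 0.13 xb 10/90% [-0.014   0.0045] 17
z 0.14 xb 10/90% [-0.012   0.0078] 16
z 0.15 xb 10/90% [-0.0112  0.0072] 15
z 0.16 xb 10/90% [-0.0117  0.007 ] 15
z 0.17 xb 10/90% [-0.0128  0.0059] 24
z 0.18 xb 10/90% [-0.0121  0.0079] 16
z 0.19 xb 10/90% [-0.0102  0.0092] 14
z 0.20 xb 10/90% [-0.0129  0.0061] 27
```

View pics/t20.png

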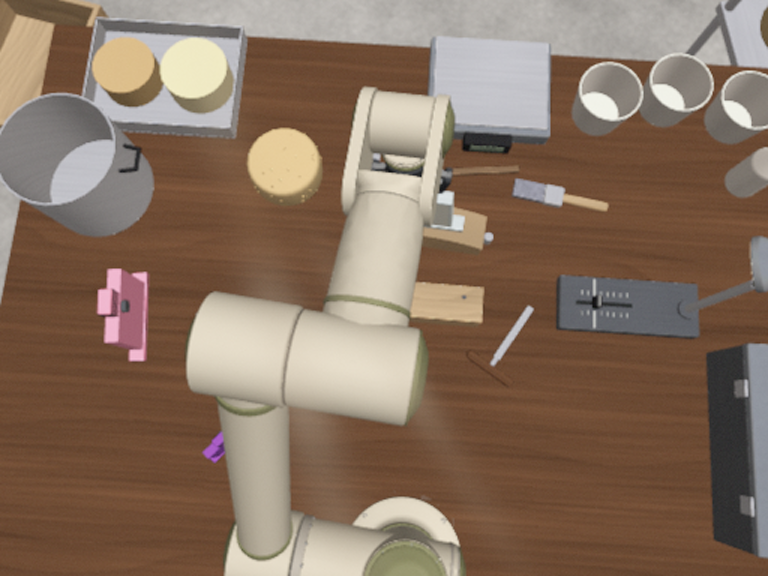

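Everything agrees. The end-face slope is 0.09–0.11 against a target of 0.107, there is no lean, the contact force is about 9 N, and the dimmer and bystanders are unmoved. I've held still long enough for the pointer to settle, so I'm handing in.

Run:
```python
from h import *
s=env.observe();print(s["ft_force"],s["grip_width"],s["time_s"]);print(env.close_job())
```

```text
[0.03284561 1.9346592  4.50190147] 0.044832171256943734 22.9
the job is handed in; nothing more can be done
None
```

I slid the dimmer to its long mark, read the set mark, and handed the job in at 22.9 s with the gauge gripped and its foot resting on the bearer's hump. No verdict came back, so the result rests on my own checks below.

**What I did**
- **Dimmer:** My first pinch closed on nothing, because the fingertips stood about 27 mm higher than the TCP reading implied. I went lower, gripped the cap and slid it to the mark.
- **Set mark:** I lifted the larger white gauge by its top grip and pitched the dial up to the top camera. Rolling it showed the pointer midway between the prongs at a plumb angle of 0.103 rad. I took the set mark as 0.107 rad, allowing for parallax.
- **Setting down:** I lowered the foot lengthwise onto the hump at that tilt and held it there.

**Last checks**

| Check | Reading |
|---|---|
| Tool tilt | 0.108–0.109 rad |
| Tilt seen on the gauge's end face (noisy) | 0.0925, then 0.113 rad |
| Foot load (change in wrist force) | about 9 N |
| Grip opening | 45 mm |
| Foot offset from the bearer's centre line | about 3 mm |
| Foot direction against the bearer | within 1 degree (tool reading) |
| Dimmer from its mark | within about 1.5 mm in both views |
| Joist and bystanders | no shift seen where visible in the last top picture |

**Not confirmed:** In the final pose the dial faces away from the cameras, so I did not see the pointer between the prongs there. That rests on the measured tilt and the earlier sighting. The set-mark estimates ranged from 0.10 to 0.115 rad, which is under 1 mm at the pointer tip. Two 0.3 mm lifts to lighten the contact took off only about 1 N.

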